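# Pack the spice tray and clear the cart for rolling

### The arm

A 7-joint arm with a two-finger parallel gripper is mounted at the origin on the work surface. World frame = base frame: x ahead of the robot, y to its left, z up, the work surface at z = 0. Lengths are in m, angles in rad, forces in N, time in s.
With the tool pointing down it reaches from about 0.4 to 0.85 m from the base axis. Payload 10.4 kg.
Tool frame: the origin (TCP) lies at the very end of the fingers, on their centre line; the grasp point (between the pads) lies 19 mm behind it; z points along the fingers, y is the line along which they close (so a half turn about z gives the same grasp; the last joint's range is limited). The gripper opens to 87 mm and grips with 3 to 60 N. Pads are 19 mm wide; open, the fingers measure 117 mm over their backs; the gripper's body (75 mm by 190 mm) begins 51 mm behind the grasp point.
Start: joints at [-1.162, 0.332, -0.065, 1.46, 0.022, 1.35, -0.088], TCP at [0.262, 0.568, 0.196] pointing down, gripper open.
Joint ranges: [-2.6, 2.6], [-0.5, 2.12], [-1.47, 1.34], [0.16, 2.42], [-1.27, 4.41], [0.06, 2.06], [-2.6, 2.6]. Speed limits (rad/s): [2.22, 2.22, 2.79, 2.79, 3.14, 3.14, 3.14].

### API

Orientations are given as a unit quaternion [x, y, z, w].
In Python, from bench import * gives the robot as it stands.
- The arm moves only by the tool carry_out, never from a script. Its argument "deltas" is a list of rows, each an object with "hand": the finger opening in mm, from 0 to 87; "dp": the shift along the tool's x, y, z each as a share of 250 mm, from -1 to 1, a list of three; "spin": the turn about the tool's z as a share of pi rad, from -1 to 1. In form: [{"hand": hand, "dp": [dx, dy, dz], "spin": spin}, ...]. A call has 1 to 20 rows; each row is the pose to reach, as a shift and turn from the pose commanded when the call began, along the tool's axes at that moment, turning the shorter way round; what a row does not reach only later rows make up. A row lasts 1/10 s, in which the tool goes at most 50 mm and 8.59 degrees, less where a joint would pass 70% of its speed; a pose out of reach is approached as far as the arm can. A call with a number of a shift or a turn outside -1 to 1 is refused whole. A call with a gripper value outside its range is refused whole. The fingers move at their own pace and stop on an object; "force" is the grip in N (left out, the last holds). Time passes only in rows, so rows that repeat a pose let the fingers close. It gives the time, the measured TCP pose, the force, the opening and the grip force at its end, in the units of the state.
- read_state(): the state, without advancing time (a new reading comes with each control period).
- camera(name): name is "scene" or "top" or "wrist"; returns the picture (420x560x3 uint8, red, green, blue); there is no depth.
- get_calibration(name): a dict with "fx", "fy", "cx", "cy" (pixels), "k1" (the pictures are not rectified: a ray, as slopes to the right and down, at radius r is drawn at 1 + k1 r^2 times it, then the intrinsics apply), "R" (3x3) and "t" (3): a world point X has camera coordinates R X + t; the wrist camera has in their place "mount" (4x4, takes a point from camera to tool coordinates, whose origin is the TCP and whose axes are the flange's). Camera axes: x right, y down, z forward; pixel columns grow to the right and rows downward; lengths in m; the calibration is good to about 2 mm. A picture is of the moment at which its call begins: read the wrist's pose just before it. get_calibration takes no time and is no camera call.
- close_job(): hands the job in; it is judged then, once.
The state is a dict: "time": time; "joint_positions": joint angles; "joint_vel": joint speeds; "joint_torque": joint torques, N m; "ee_pos": TCP position; "eef_rot": TCP orientation; "ft_force": force on the tool from outside, world axes, zero at the start; "torque": the same for the moment, N m; "width": finger opening in m; "grip_force": force on a finger pad.
Only numpy, scipy, OpenCV 4.12 (cv2) and the standard library are available. Lean on these libraries where they do the work, as an engineer would, in place of code of your own. Each camera call takes 0.05 s, during which the arm holds its last target. There are 200 camera calls.

### The job

The cart is about to be rolled away: put every spice tin on the block into the aluminium tray, then set the lid on so that it sits fully home all round, then swing the red-barred clamp right down onto the lid. Also hang the utensil caddy by its handle on the hook, before or after, so that it hangs freely. Leave the scraper, the spoon rest and the whisk where they are.

Things in the scene. Friction and masses are not known exactly. Their poses are not given: they have to be found in the camera images.
- tray: Fixed storage tray: two nested aluminium trays; the deeper 174 (x) x 144 (y) x 50 mm high with 4 mm walls and floor (inside 166 x 136, 46 deep), set in an 18 mm high outer tray 192 x 162 mm. Origin: centre of the underside, on the block; z up. By its +x wall two steel lugs (72 mm high, x = 99 to 115 mm) carry the hinged clamp.
- clamp (a joint): Hinge of the hold-down clamp on the tray's +x side, rad. 0: the clamp arm lies level, pointing to the tray's -x, with its red bar resting on a seated lid; pi/2: upright; at the start about 2, leaning outwards, away from the tray. Stiff enough to stay where it is left; range -0.12 to 2.3. Without a lid it would sink slightly below 0.
- clamp_hinge (a point): On the clamp's hinge axis (parallel to the tray's y), at tray x = 107, y = 0, z = 63 mm.
- clamp_bar (a point): Middle of the red crossbar at the free end of the clamp arm, 65 mm from the hinge axis; bar 14 mm thick, 44 mm long, parallel to the hinge axis. The arm is 12 mm wide and 8 mm thick.
- lid: Loose aluminium lid: plate 180 (x) x 150 (y) x 6 mm; beneath it a 156 x 126 mm step, 6 mm deep, that enters the tray with 5 mm of play each side. Centred on top a black grip bar 12 (x) x 70 (y) mm, top 44 mm above the origin. Origin: centre of the step's underside, z up; seated it is 44 mm above the tray's origin, the plate on the rim. Fits either way round (half a turn).
- caddy: Small stainless utensil caddy, open box 80 (x) x 92 (y) x 60 mm high with a fixed bail handle: side straps at y = +-49 mm rise to a black bar along y, 104 mm long, 9 mm wide (x), 10 mm tall, spanning 111 to 121 mm above the origin. Origin: centre of the underside; z up. About 0.18 kg.
- caddy_bar (a point): Underside of the caddy's handle bar, at mid length (the point that should lie on the hook), 111 mm above the caddy's origin.
- hook: Fixed hook stand: wooden foot 130 (x) x 110 (y) x 12 mm, a 10 mm thick brass post at its centre, 221 mm high, from whose top an arm (10 mm thick) runs towards the stand's own -x, dipping slightly, and turns up at the end. Origin: centre of the underside of the foot.
- hook_seat (a point): Top surface of the hook arm at its lowest place, where a handle comes to rest; 77 mm from the post to the stand's -x, 209.5 mm high.
- hook_tip (a point): Top of the upturned end of the hook, 97 mm from the post to the stand's -x, 237 mm high.
- scraper: Red plastic dough scraper, flat, about 95 x 110 mm, 14 mm high; bystander. Origin: underside.
- spoon_rest: White ceramic spoon rest, a shallow dish 96 mm across, 16 mm high; bystander. Origin: underside.
- whisk: Stainless whisk, 250 mm long along its x, 48 mm thick at the wires; bystander. Origin: underside.
- tin0: Round steel spice tin with a yellow lid, 38 mm diameter, 34 mm high, about 70 g; may be absent. Origin: centre of the underside.
- tin1: Round steel spice tin with a green lid, 38 mm diameter, 34 mm high, about 70 g; may be absent. Origin: centre of the underside.
- tin2: Round steel spice tin with an orange lid, 38 mm diameter, 34 mm high, about 70 g; may be absent. Origin: centre of the underside.
- tin3: Round steel spice tin with a blue lid, 38 mm diameter, 34 mm high, about 70 g; may be absent. Origin: centre of the underside.
- tin4: Round steel spice tin with a copper lid, 38 mm diameter, 34 mm high, about 70 g; may be absent. Origin: centre of the underside.
There are look-alikes about, which are no part of the job. What is shaped like the tin2 but pink or white is not meant.

How it is judged:
On the way, in this order (a step that is already met when the one before it is completed fails the run):
1. every spice tin that is present lies in the tray (x of tin0 in the frame of tray between -0.083 and 0.083 m and y of tin0 in the frame of tray between -0.068 and 0.068 m and z of each of tin0, tin1, tin2, tin3, tin4 in the frame of tray below 0.042 m and x of tin1 in the frame of tray between -0.083 and 0.083 m and y of tin1 in the frame of tray between -0.068 and 0.068 m and x of tin2 in the frame of tray between -0.083 and 0.083 m and y of tin2 in the frame of tray between -0.068 and 0.068 m and x of tin3 in the frame of tray between -0.083 and 0.083 m and y of tin3 in the frame of tray between -0.068 and 0.068 m and x of tin4 in the frame of tray between -0.083 and 0.083 m and y of tin4 in the frame of tray between -0.068 and 0.068 m), for 0.2 s.
2. with the tins inside, the lid sits home on the tray (all of step 1 and x of lid in the frame of tray between -0.01 and 0.01 m and y of lid in the frame of tray between -0.01 and 0.01 m and z of lid in the frame of tray between 0.041 and 0.047 m and angle between lid's own z axis and vertical below 0.04 rad and angle between the x axis of lid and the x axis of tray, either way round below 0.12 rad), for 0.2 s.
3. the clamp is down on the seated lid (x of lid in the frame of tray between -0.01 and 0.01 m and y of lid in the frame of tray between -0.01 and 0.01 m and z of lid in the frame of tray between 0.041 and 0.047 m and angle between lid's own z axis and vertical below 0.04 rad and angle between the x axis of lid and the x axis of tray, either way round below 0.12 rad and value of joint clamp below 0.07 rad), for 0.2 s.
At the end, for the whole second after the job is handed in: All tins present in the tray; lid on the rim (within 10 mm of centre, 3 mm in height, 0.04 rad level, 0.12 rad square); clamp below 0.07 rad; caddy hanging by its bar on the hook arm (bar's middle within 35 mm of the arm, tilt under 0.35 rad); lid and caddy at rest (all of step 1 and all of step 3 and x of caddy_bar in the frame of hook between -0.095 and -0.005 m and y of caddy_bar in the frame of hook between -0.035 and 0.035 m and z of caddy_bar in the frame of hook between 0.195 and 0.235 m and angle between caddy's own z axis and vertical below 0.35 rad and linear speed of lid below 0.02 m/s and linear speed of caddy below 0.06 m/s); the robot touches nothing.
It fails at once if the dough scraper is shoved more than 40 mm from its place (distance of scraper from where it was at the start of the episode above 0.04 m).
It fails at once if the spoon rest is shoved more than 40 mm from its place (distance of spoon_rest from where it was at the start of the episode above 0.04 m).
It fails at once if the whisk is shoved more than 40 mm from its place (distance of whisk from where it was at the start of the episode above 0.04 m).
Of tin0, tin1, tin2, tin3, tin4 only 3 to 5 are there at a start; the rules pass over those that are not, and their reading is None.
At some moment in a run one of tin0, tin1, tin2, tin3, tin4 may be knocked a few centimetres aside while the robot is not near it.
It also fails if it takes over 210 s, if anything falls off the work surface, if the arm or the gripper's body presses on something with over 40 N, if the wrist force passes 120 N, or if a joint passes its speed limit or range.

## Working session

There is one attempt and no reset: what is moved stays moved. The work goes in short steps, Python scripts to look and compute and a tool call to move; the robot and the scene stay as the last step left them, time stands still between calls to the robot, and variables do not carry over. Pictures are saved under pics/ and viewed, at most 14 in all, crops included, and the job is handed in when it is done.

Besides the shell and the picture viewer there is one more tool, called as name(argument=value, ...), one argument or row to a line, values as JSON. carry_out: Moves the arm, as the interface text tells. Its arguments: {"type":"object","properties":{"deltas":{"type":"array","items":{"type":"object","properties":{"hand":{"type":"number"},"dp":{"type":"array","items":{"type":"number","minimum":-1,"maximum":1}},"spin":{"type":"number","minimum":-1,"maximum":1}}}},"force":{"type":"number"}},"required":["deltas"]}

```bash
ls; mkdir -p pics
python3 - <<'E'
from bench import *
import cv2
print(read_state())
for n in ("scene","top"):
    cv2.imwrite(f"pics/{n}0.png",camera(n)[:,:,::-1]); print(n,get_calibration(n))
print(get_calibration("wrist"))
E
```

```text
pics
{'time': 0.0, 'joint_positions': array([-1.16162093,  0.33289639, -0.0646924 ,  1.46097189,  0.02161884,
        1.34988957, -0.08850439]), 'joint_vel': array([-0.00030697, -0.00023182, -0.00090316, -0.00214817,  0.000254  ,
        0.00112238, -0.00070495]), 'joint_torque': array([-5.95520960e-04, -6.23267269e+01,  2.44048593e-02, -3.89898384e+01,
       -6.13406883e-02,  3.98513430e-02,  1.01666101e-04]), 'ee_pos': array([0.26138734, 0.56723394, 0.19512405]), 'eef_rot': array([ 2.14207610e-01,  9.76787879e-01, -7.25733525e-04, -1.13460612e-04]), 'ft_force': array([ 0.52239232, -0.47041213, -0.85675475]), 'torque': array([-0.00047308,  0.02251944,  0.00673516]), 'grip_force': 0.0, 'width': 0.08673930890743788}
scene {'fx': 526.8454113101964, 'fy': 526.8454113101964, 'cx': 281.8990546031517, 'cy': 213.27815876597072, 'k1': -0.12709743005002855, 'R': array([[ 0.66430188,  0.74733236,  0.0140483 ],
       [ 0.47728818, -0.40964634, -0.77742258],
       [-0.57523822,  0.52314837, -0.62882174]]), 't': array([-0.38902199, -0.15231267,  1.65948366])}
top {'fx': 503.42202223777014, 'fy': 503.42202223777014, 'cx': 284.6860047407343, 'cy': 209.69014555477753, 'k1': -0.13913649456535784, 'R': array([[-1.30627445e-01, -9.91431462e-01,  3.55718035e-04],
       [-9.67287998e-01,  1.27367674e-01, -2.19388707e-01],
       [ 2.17463559e-01, -2.90022681e-02, -9.75637468e-01]]), 't': array([0.06372748, 0.59527098, 1.12421933])}
{'fx': 353.1114009704393, 'fy': 353.1114009704393, 'cx': 284.22537165538745, 'cy': 209.71862462442056, 'k1': -0.021363631845545433, 'mount': array([[ 1.86269177e-04, -9.52544214e-01, -3.04400205e-01,
         8.32984366e-02],
       [ 9.99999971e-01,  2.24091035e-04, -8.93148116e-05,
        -4.01733057e-04],
       [ 1.53289664e-04, -3.04400180e-01,  9.52544228e-01,
        -1.88460053e-01],
       [ 0.00000000e+00,  0.00000000e+00,  0.00000000e+00,
         1.00000000e+00]])}
```

View pics/scene0.png

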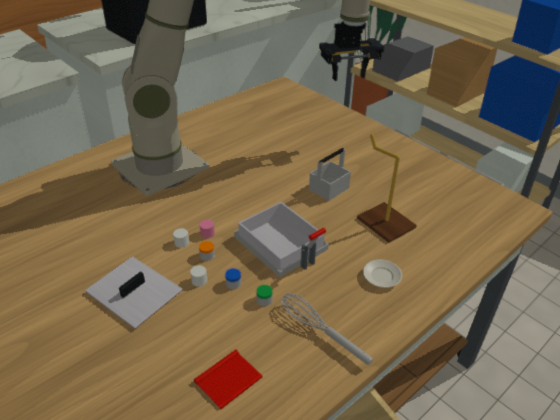

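View pics/top0.png

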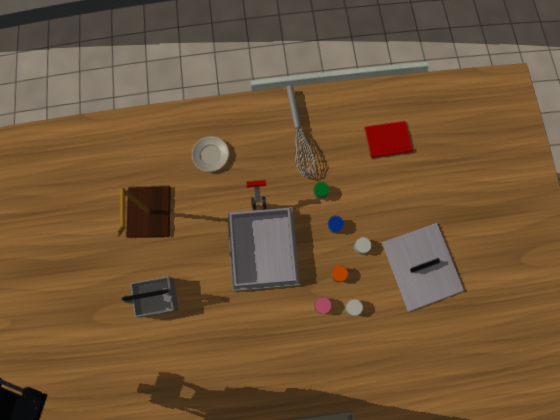

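The scene shows the tray at about (285,240) with its clamp to the far side. The orange (207,250), blue (233,278) and green (264,295) tins are the real ones; the white and pink tins are decoys. The lid is at (133,290), the caddy at (330,180) and the hook at (390,200). In the top view the tray is at (263,248), the lid at (423,266), the caddy at (153,296) and the hook foot at (150,212).

```bash
cat > h.py <<'E'
from bench import *
import cv2, numpy as np
from scipy.spatial.transform import Rotation as Rot
def cal(n, st=None):
    c=get_calibration(n); K=np.array([[c['fx'],0,c['cx']],[0,c['fy'],c['cy']],[0,0,1]])
    if n=='wrist':
        st=st or read_state(); T=np.eye(4); T[:3,:3]=Rot.from_quat(st['eef_rot']).as_matrix(); T[:3,3]=st['ee_pos']
        M=np.linalg.inv(T@c['mount']); R,t=M[:3,:3],M[:3,3]
    else: R,t=np.array(c['R']),np.array(c['t'])
    return K,np.array([c['k1'],0,0,0,0]),R,t
def rays(C,px):
    K,d,R,t=C
    n=cv2.undistortPoints(np.float64(px).reshape(-1,1,2),K,d).reshape(-1,2)
    v=np.c_[n,np.ones(len(n))]@R
    return -R.T@t, v/np.linalg.norm(v,axis=1,keepdims=True)
def plane(C,px,z):
    o,v=rays(C,px); return o+v*((z-o[2])/v[:,2])[:,None]
def proj(C,X):
    K,d,R,t=C; return cv2.projectPoints(np.float64(X).reshape(-1,1,3),cv2.Rodrigues(R)[0],t,K,d)[0].reshape(-1,2)
def tri(C1,p1,C2,p2):
    o1,v1=rays(C1,p1);o2,v2=rays(C2,p2);out=[]
    for a,b in zip(v1,v2):
        s=np.linalg.lstsq(np.c_[a,-b],o2-o1,rcond=None)[0]; P,Q=o1+s[0]*a,o2+s[1]*b
        out.append(np.r_[(P+Q)/2,np.linalg.norm(P-Q)])
    return np.array(out)
HSV=dict(green=((45,120,40),(80,255,255)),blue=((105,150,60),(125,255,255)),orange=((6,225,150),(14,255,255)),
 red=((0,200,90),(4,255,255)),yellow=((24,150,120),(35,255,255)))
def blobs(img,name,amin=20):
    m=cv2.inRange(cv2.cvtColor(img,cv2.COLOR_RGB2HSV),*map(np.array,HSV[name])); return comps(m,amin)
def comps(m,amin=20):
    n,l,s,c=cv2.connectedComponentsWithStats(m.astype(np.uint8)); 
    return [(c[i].round(1).tolist(),int(s[i,4]),s[i,:4].tolist()) for i in range(1,n) if s[i,4]>=amin]
def plan(p,yaw=None,st=None):
    """units to reach world p with tool y at angle yaw (mod pi)"""
    st=st or read_state(); R=Rot.from_quat(st['eef_rot']).as_matrix()
    d=R.T@(np.array(p)-st['ee_pos'])/.25; s=0
    if yaw is not None:
        cur=np.arctan2(R[1,1],R[0,1]); a=(yaw-cur+np.pi/2)%np.pi-np.pi/2; s=-a/np.pi
    return d.round(3),round(s,4)
E
python3 - <<'E'
from h import *
S,T=camera('scene'),camera('top'); 
for c in HSV: print(c,'S',blobs(S,c),'T',blobs(T,c))
for n,I in (('S',S),('T',T)):
    m=(I.max(2)<35); print(n,'black',comps(m,40))
u=cv2.resize(T[170:330,100:470],None,fx=2.1,fy=2.1,interpolation=cv2.INTER_CUBIC); cv2.imwrite('pics/c1.png',u[:,:,::-1])
u=cv2.resize(S[120:330,80:420],None,fx=2.3,fy=2.3,interpolation=cv2.INTER_CUBIC); cv2.imwrite('pics/c2.png',u[:,:,::-1])
E
```

```text
green S [([387.5, 22.5], 356, [378, 9, 27, 31]), ([264.0, 291.3], 176, [257, 285, 15, 14])] T [([321.1, 189.1], 184, [314, 182, 15, 15])]
blue S [([538.8, 24.9], 2072, [513, 0, 47, 54]), ([519.6, 96.2], 4605, [479, 56, 81, 85]), ([557.4, 119.5], 45, [554, 111, 6, 16]), ([232.5, 274.9], 150, [226, 269, 14, 13])] T [([335.4, 223.4], 182, [328, 216, 16, 16])]
orange S [] T [([339.3, 272.9], 184, [332, 266, 16, 15])]
red S [([316.8, 233.7], 71, [310, 229, 15, 11]), ([227.5, 378.6], 1979, [195, 350, 67, 58])] T [([388.1, 138.7], 1265, [365, 121, 48, 36]), ([255.8, 183.2], 85, [247, 181, 19, 6])]
yellow S [] T []
S black [([125.1, 16.6], 1424, [102, 0, 47, 43]), ([197.3, 13.8], 377, [187, 0, 19, 29]), ([347.6, 44.6], 1224, [320, 22, 64, 58]), ([363.9, 65.8], 85, [361, 57, 8, 20]), ([332.6, 154.7], 46, [322, 149, 21, 13]), ([131.5, 284.4], 261, [120, 273, 24, 24])]
T black [([163.3, 212.3], 130, [150, 188, 20, 48]), ([424.9, 265.2], 120, [411, 259, 29, 13]), ([145.0, 294.8], 187, [123, 290, 46, 11]), ([20.4, 403.5], 1318, [0, 379, 47, 41])]
```

View pics/c1.png

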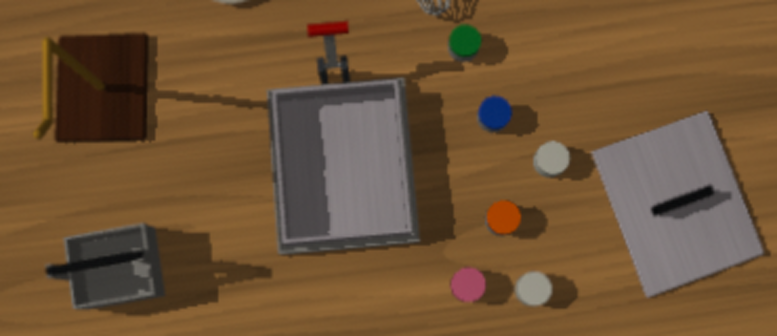

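View pics/c2.png

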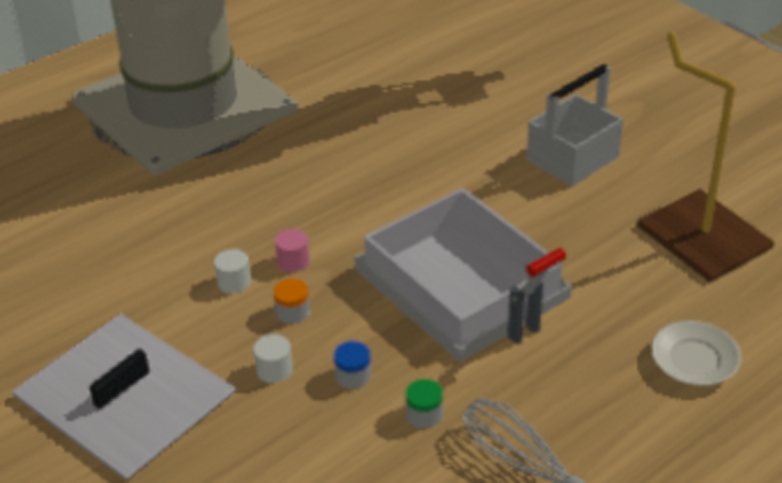

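Run:
```python
from h import *
CS,CT=cal('scene'),cal('top')
np.set_printoptions(precision=4,suppress=True)
t=lambda L:np.array([[100+(a+.5)/2.1-.5,170+(b+.5)/2.1-.5] for a,b in L]); s=lambda L:np.array([[80+(a+.5)/2.3-.5,120+(b+.5)/2.3-.5] for a,b in L])
print('tins gbo',tri(CS,s([(424,394),(352,356),(291,291)]),CT,[(321.1,189.1),(335.4,223.4),(339.3,272.9)]))
print('tins plane .034',plane(CT,[(321.1,189.1),(335.4,223.4),(339.3,272.9)],.034))
R=tri(CS,s([(563,275),(462,320),(366,240),(463,192)]),CT,t([(270,90),(404,79),(415,236),(280,246)])); print('rim',R, R[:,:3].mean(0))
print('clampbar',tri(CS,s([(546,262)]),CT,[(255.8,183.2)]))
L=t([(593,152),(709,112),(764,254),(648,297)]); print('lid',tri(CS,s([(235,389),(128,475),(13,395),(121,315)]),CT,L))
p=plane(CT,L,.012);print(p,p.mean(0))
print('grip ends',tri(CS,s([(146,353),(94,385)]),CT,t([(655,208),(711,189)])))
print('caddy bar',tri(CS,s([(606,69),(554,93)]),CT,t([(50,271),(143,256)])))
print('hook tip,bend,corner,foot',tri(CS,s([(671,36),(680,64),(731,88),(708,229)]),CT,t([(40,134),(48,122),(48,42),(103,87)])))
f=t([(58,36),(147,34),(147,140),(57,141)]);p=plane(CT,f,.012);print(p,p.mean(0))
```

```text
tins gbo [[ 0.647  -0.1109  0.0291  0.0012]
 [ 0.5573 -0.1329  0.0286  0.0013]
 [ 0.4368 -0.124   0.0307  0.0007]]
tins plane .034 [[ 0.6453 -0.1109  0.034 ]
 [ 0.5559 -0.1327  0.034 ]
 [ 0.4364 -0.1239  0.034 ]]
rim [[ 0.6157  0.1203  0.0333  0.0026]
 [ 0.6076 -0.0301  0.0518  0.0082]
 [ 0.4299 -0.0186  0.0412  0.0084]
 [ 0.436   0.1291  0.0395  0.0001]] [0.5223 0.0502 0.0414]
clampbar [[0.6561 0.0445 0.1223 0.0006]]
lid [[ 0.4996 -0.2425  0.008   0.0021]
 [ 0.5285 -0.3868  0.0111  0.0056]
 [ 0.3534 -0.4239  0.0044  0.0028]
 [ 0.3247 -0.2778  0.0082  0.0021]]
[[ 0.4985 -0.2425  0.012 ]
 [ 0.527  -0.389   0.012 ]
 [ 0.3527 -0.4225  0.012 ]
 [ 0.3243 -0.2778  0.012 ]] [ 0.4256 -0.333   0.012 ]
grip ends [[ 0.4222 -0.2968  0.0366  0.0006]
 [ 0.4342 -0.363   0.0437  0.0013]]
caddy bar [[0.4344 0.3695 0.1141 0.0031]
 [0.4389 0.2683 0.1223 0.007 ]]
hook tip,bend,corner,foot [[0.557  0.3328 0.232  0.0021]
 [0.5745 0.3331 0.203  0.0023]
 [0.6538 0.3247 0.2135 0.0016]
 [0.6538 0.324  0.0122 0.0076]]
[[0.7214 0.3717 0.012 ]
 [0.7092 0.2631 0.012 ]
 [0.5806 0.2735 0.012 ]
 [0.5931 0.3809 0.012 ]] [0.6511 0.3223 0.012 ]
```

Run:
```python
from h import *
print(plan((0.437,0.319,0.24),0.02))
```

```text
(array([-1.054, -0.609, -0.178]), np.float64(0.3562))
```

carry_out(
  deltas=[
    {"hand": 87, "dp": [-1, -0.6, -0.1], "spin": 0.356},
    {"hand": 87, "dp": [-1, -0.6, -0.1], "spin": 0.356},
    {"hand": 87, "dp": [-1, -0.6, -0.1], "spin": 0.356},
    {"hand": 87, "dp": [-1, -0.6, -0.1], "spin": 0.356},
    {"hand": 87, "dp": [-1, -0.6, -0.1], "spin": 0.356},
    {"hand": 87, "dp": [-1, -0.6, -0.1], "spin": 0.356},
    {"hand": 87, "dp": [-1, -0.6, -0.1], "spin": 0.356},
    {"hand": 87, "dp": [-1, -0.6, -0.1], "spin": 0.356},
    {"hand": 87, "dp": [-1, -0.6, -0.1], "spin": 0.356},
    {"hand": 87, "dp": [-1, -0.6, -0.1], "spin": 0.356},
  ],
)

```text
time: 1.2
ee_pos: [0.4256, 0.3269, 0.2209]
eef_rot: [0.699, 0.715, -0.0, -0.0]
ft_force: [0.1, 0.3, -0.7]
width: 0.0869
grip_force: 0.0
```

Run:
```python
from h import *
st=read_state(); W=camera('wrist'); cv2.imwrite('pics/w1.png',W[:,:,::-1]); np.savez('w1.npz',I=W,p=st['ee_pos'],q=st['eef_rot'])
print(st['ee_pos'],plan((0.437,0.319,0.24),0.02,st),comps(W.max(2)<35,60))
```

```text
[0.42563364 0.3269322  0.22085288] (array([-0.033,  0.045, -0.077]), np.float64(0.0011)) [([139.1, 359.0], 1107, [124, 337, 34, 50])]
```

View pics/w1.png

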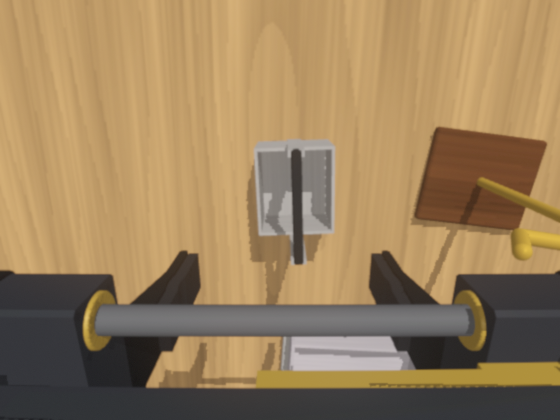

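The wrist view shows the caddy bar running from (297,151) to (298,263), the hook tip at (522,240) and the hook foot at (480,178).

Run:
```python
from h import *
d=np.load('w1.npz'); st=dict(ee_pos=d['p'],eef_rot=d['q']); C=cal('wrist',st); CT=cal('top')
np.set_printoptions(precision=4,suppress=True)
t=lambda L:np.array([[100+(a+.5)/2.1-.5,170+(b+.5)/2.1-.5] for a,b in L])
print(plane(C,[(297,151),(298,263)],.121))
print(tri(C,[(297,151),(298,263)],CT,t([(47,271),(145,256)])))
print('tip',tri(C,[(522,236)],CT,t([(40,134)])), plane(C,[(522,234)],.237))
b=plane(C,[(258,142),(333,142),(333,234),(261,234)],.06);print(b,b.mean(0))
```

```text
[[0.4357 0.3686 0.121 ]
 [0.44   0.2681 0.121 ]]
[[0.4344 0.3689 0.1219 0.0025]
 [0.4388 0.265  0.1145 0.0033]]
tip [[0.5605 0.3368 0.222  0.005 ]] [[0.5517 0.3448 0.237 ]]
[[0.3996 0.3677 0.06  ]
 [0.473  0.3695 0.06  ]
 [0.4793 0.2728 0.06  ]
 [0.4029 0.271  0.06  ]] [0.4387 0.3203 0.06  ]
```

Run:
```python
from h import *
print(plan((0.437,0.346,0.10),0.043))
```

```text
(array([0.075, 0.047, 0.483]), np.float64(-0.0063))
```

carry_out(
  deltas=[
    {"hand": 87, "dp": [0.075, 0.047, 0.1], "spin": -0.006},
    {"hand": 87, "dp": [0.075, 0.047, 0.25], "spin": -0.006},
    {"hand": 87, "dp": [0.075, 0.047, 0.4], "spin": -0.006},
    {"hand": 87, "dp": [0.075, 0.047, 0.48], "spin": -0.006},
    {"hand": 87, "dp": [0.075, 0.047, 0.485], "spin": -0.006},
    {"hand": 87, "dp": [0.075, 0.047, 0.485], "spin": -0.006},
    {"hand": 0, "dp": [0.075, 0.047, 0.485], "spin": -0.006},
    {"hand": 0, "dp": [0.075, 0.047, 0.485], "spin": -0.006},
    {"hand": 0, "dp": [0.075, 0.047, 0.485], "spin": -0.006},
    {"hand": 0, "dp": [0.075, 0.047, 0.485], "spin": -0.006},
    {"hand": 0, "dp": [0.075, 0.047, 0.485], "spin": -0.006},
    {"hand": 0, "dp": [0.075, 0.047, 0.485], "spin": -0.006},
    {"hand": 0, "dp": [0.075, 0.047, 0.485], "spin": -0.006},
    {"hand": 0, "dp": [0.075, 0.047, 0.485], "spin": -0.006},
  ],
  force=50,
)

```text
time: 2.65
ee_pos: [0.4372, 0.3458, 0.0997]
eef_rot: [0.693, 0.721, 0.0, -0.0]
ft_force: [0.3, 0.2, -0.2]
width: 0.0308
grip_force: 0.0
```

carry_out(
  deltas=[
    {"hand": 0, "dp": [0, 0, 0]},
    {"hand": 0, "dp": [0, 0, 0]},
    {"hand": 0, "dp": [0, 0, 0]},
    {"hand": 0, "dp": [0, 0, 0]},
    {"hand": 0, "dp": [0, 0, 0]},
    {"hand": 0, "dp": [0, 0, 0]},
    {"hand": 0, "dp": [0, 0, -0.05]},
    {"hand": 0, "dp": [0, 0, -0.15]},
    {"hand": 0, "dp": [0, 0, -0.3]},
    {"hand": 0, "dp": [0, 0, -0.45]},
    {"hand": 0, "dp": [0, 0, -0.6]},
    {"hand": 0, "dp": [0, 0, -0.64]},
    {"hand": 0, "dp": [0, 0, -0.64]},
    {"hand": 0, "dp": [0, 0, -0.64]},
  ],
  force=50,
)

```text
schema error: expected keys hand, dp, spin
```

Run:
```python
from h import *
st=read_state(); W=camera('wrist'); S=camera('scene')
a=cv2.resize(S[60:270,280:440],None,fx=2,fy=2,interpolation=cv2.INTER_CUBIC)
o=np.zeros((420,800,3),np.uint8); o[:420,:320]=a; o[:360,320:]=cv2.resize(W,(480,360)); cv2.imwrite('pics/m1.png',o[:,:,::-1])
print(st['ee_pos'],st['width'],st['grip_force'],plan((0.575-0.001,0.330+0.027,0.26),-0.05))
```

```text
[0.43716489 0.34581811 0.0996872 ] 0.030774641304952947 0.0 (array([ 0.023,  0.549, -0.641]), np.float64(0.0285))
```

View pics/m1.png

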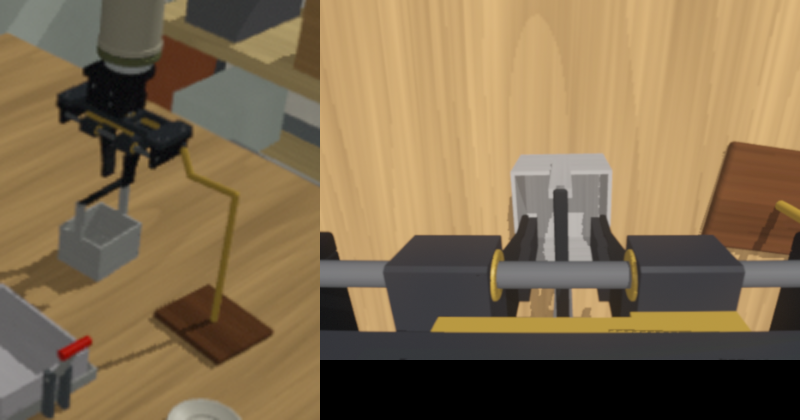

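The bar sits centred between the half-closed fingers, but the gripper body is close to the hook tip, so I will back off in -x while lifting.

carry_out(
  deltas=[
    {"hand": 0, "dp": [0, 0, 0], "spin": 0},
    {"hand": 0, "dp": [0, 0, 0], "spin": 0},
    {"hand": 0, "dp": [0, 0, 0], "spin": 0},
    {"hand": 0, "dp": [0, 0, 0], "spin": 0},
    {"hand": 0, "dp": [0, 0, 0], "spin": 0},
    {"hand": 0, "dp": [0, 0, 0], "spin": 0},
    {"hand": 0, "dp": [0, 0, -0.05], "spin": 0},
    {"hand": 0, "dp": [0, -0.05, -0.15], "spin": 0},
    {"hand": 0, "dp": [0, -0.12, -0.3], "spin": 0},
    {"hand": 0, "dp": [0, -0.12, -0.45], "spin": 0},
    {"hand": 0, "dp": [0, -0.12, -0.6], "spin": 0},
    {"hand": 0, "dp": [0, -0.12, -0.64], "spin": 0},
    {"hand": 0, "dp": [0, -0.12, -0.64], "spin": 0},
    {"hand": 0, "dp": [0, -0.12, -0.64], "spin": 0},
  ],
  force=50,
)

```text
time: 4.15
ee_pos: [0.4069, 0.3443, 0.259]
eef_rot: [0.693, 0.721, -0.0, -0.0]
ft_force: [0.1, 0.9, -1.1]
width: 0.0005
grip_force: 0.0
```

Run:
```python
from h import *
st=read_state(); T=camera('top'); S=camera('scene')
a=cv2.resize(S[60:270,280:440],None,fx=2,fy=2,interpolation=cv2.INTER_CUBIC)
o=np.zeros((420,800,3),np.uint8); o[:420,:320]=a; o[:420,320:]=cv2.resize(T[140:350,60:300],None,fx=2,fy=2,interpolation=cv2.INTER_CUBIC); cv2.imwrite('pics/m2.png',o[:,:,::-1])
print(st['ee_pos'],st['width'],st['grip_force'],plan((0.575-0.001,0.330+0.027,0.26),-0.05))
```

```text
[0.40694406 0.34431808 0.2589574 ] 0.0004962965391381499 0.0 (array([ 0.025,  0.671, -0.008]), np.float64(0.0284))
```

View pics/m2.png

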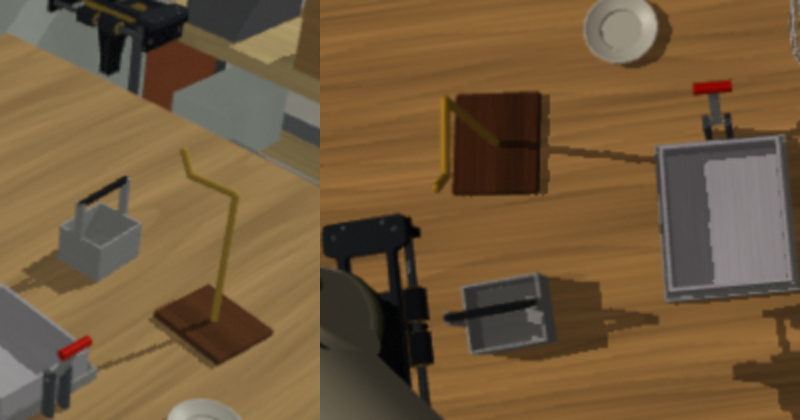

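Run:
```python
from h import *
C=cal('scene');CT=cal('top')
f=lambda p:(proj(C,p)-[280,60])*2
print(f([(0.4372,0.3458,0.0997),(0.4372,0.3458,0.116),(.4372,.3686,.116),(.44,.268,.116),(0.4069,0.3443,0.259)]))
S=camera('scene');T=camera('top');
for n,I in (('S',S),('T',T)): print(n,[c for c in comps(I.max(2)<40,20)])
I=np.load('w1.npz')['I']; g=I[140:280,240:340].max(2)<45; ys,xs=np.nonzero(g); print(ys.min()+140,ys.max()+140,xs.min()+240,xs.max()+240)
```

```text
[[114.79874837 194.47617611]
 [115.67653357 184.96984994]
 [126.46175846 179.5554    ]
 [ 78.87071163 205.0144073 ]
 [106.97613073  88.56210684]]
S [([114.1, 15.5], 627, [102, 0, 22, 37]), ([185.2, 14.2], 1082, [168, 0, 38, 34]), ([337.9, 59.3], 1884, [303, 30, 71, 67]), ([322.4, 67.1], 62, [318, 63, 10, 10]), ([332.6, 154.8], 53, [322, 149, 21, 13]), ([131.3, 284.4], 268, [120, 273, 24, 24])]
T [([66.1, 10.2], 1421, [0, 0, 163, 28]), ([163.5, 213.1], 144, [150, 188, 20, 48]), ([37.2, 266.0], 589, [13, 247, 49, 38]), ([94.1, 284.3], 1954, [62, 248, 55, 86]), ([425.0, 265.1], 124, [411, 259, 29, 13]), ([145.0, 294.8], 200, [123, 290, 46, 11]), ([111.5, 332.2], 52, [110, 324, 5, 18])]Traceback (most recent call last):
  File "<stdin>", line 7, in <module>
    return umr_minimum(a, axis, None, out, keepdims, initial, where)
ValueError: zero-size array to reduction operation minimum which has no identity
```

Run:
```python
from h import *
C=cal('scene');CT=cal('top')
p=np.array([0.2614,0.5672,0.1951]);y=np.array([.418,.908,0])
print(proj(C,[p,p+.045*y,p-.045*y,p+.055*y,p-.055*y]))
S=cv2.imread('pics/scene0.png').max(2)
for (x0,x1) in ((325,345),(355,375)):
    g=S[50:95,x0:x1]<40; print([(x0+x,50+np.nonzero(g[:,x])[0].max()) for x in range(0,x1-x0,2) if g[:,x].any()])
S=camera('scene').max(2); st=read_state(); print(proj(C,[st['ee_pos']]), st['width'])
print(S[86:112,324:344:2])
```

```text
[[347.38866386  85.68803207]
 [360.15394884  84.22992765]
 [334.42594203  87.18828665]
 [362.96369428  83.91158118]
 [331.51871782  87.52744704]]
[(325, np.int64(59)), (327, np.int64(61)), (329, np.int64(63)), (331, np.int64(63)), (333, np.int64(78)), (335, np.int64(79)), (337, np.int64(61)), (339, np.int64(61)), (341, np.int64(50)), (343, np.int64(50))]
[(361, np.int64(76)), (363, np.int64(77)), (365, np.int64(70)), (367, np.int64(62)), (369, np.int64(58)), (371, np.int64(57)), (373, np.int64(57))]
[[333.48259816 104.38831369]] 0.00033316178434914136
[[111 112 113  42  19  14  14  13  45 112]
 [111 113 113  42  20  13  16   9  53 112]
 [111 113 113  42  20  17  13  12  63 113]
 [111 113 114  43  20  17  15  12  63 113]
 [112 113 113  40  21  13  11  13  66 113]
 [110 113 112  41  18  12  14  15  80 114]
 [112 113 112  34  18  13  12  19  90 114]
 [112 112 112  37  20  11   8  13  92 114]
 [113 112 111  38  18  12  14  19  92 113]
 [120 113 113  57  24  14  20  44  98 114]
 [133 121 115  89  51  21  48  86 112 115]
 [137 136 122 112  91  52  88 113 114 114]
 [138 140 135 121 111  93 111 115 114 115]
 [140 142 140 134 121 113 114 115 114 115]
 [141 141 140 138 137 124 115 116 116 115]
 [140 140 140 143 145 139 124 116 116 114]
 [141 140 144 147 145 143 138 124 116 115]
 [142 145 147 146 143 144 145 143 128 113]
 [146 148 145 145 145 146 150 151 145 125]
 [146 145 143 145 146 150 152 152 151 146]
 [144 144 144 146 150 152 153 152 153 152]
 [144 145 146 149 153 152 153 153 152 150]
 [145 148 150 152 152 151 151 151 150 147]
 [149 151 153 152 151 151 151 150 147 147]
 [151 152 152 150 151 150 149 148 147 147]
 [152 152 151 149 150 149 147 148 147 144]]
```

Run:
```python
from h import *
st=read_state(); C=cal('wrist',st); R=Rot.from_quat(st['eef_rot']).as_matrix(); W=camera('wrist')
for z in (0,-.01,-.02,-.025,-.03): print(z,proj(C,[st['ee_pos']+R@[dx,0,z] for dx in (-.0095,0.0095)]))
g=W.max(2)<60
for x in range(262,308,4):
    c=np.nonzero(g[100:330,x])[0]; print(x, c.min()+100 if len(c) else None)
d=np.load('w1.npz');st=dict(ee_pos=d['p'],eef_rot=d['q']);C=cal('wrist',st);R=Rot.from_quat(st['eef_rot']).as_matrix()
for z in (0,-.025): print('w1',z,proj(C,[st['ee_pos']+R@[dx,dy,z] for dx in (-.0095,0.0095) for dy in (-.0435,.0435)]))
cv2.imwrite('pics/w2.png',W[:,:,::-1])
```

```text
0 [[283.1799686  262.57553303]
 [283.15579143 232.48035365]]
-0.01 [[283.12940302 270.52551414]
 [283.1024017  239.19023533]]
-0.02 [[283.07378129 279.2732412 ]
 [283.04348189 246.5971281 ]]
-0.025 [[283.04383281 283.98451299]
 [283.01167369 250.59665599]]
-0.03 [[283.01231037 288.94431677]
 [282.97812979 254.81509526]]
262 None
266 269
270 257
274 298
278 299
282 None
286 None
290 299
294 285
298 252
302 264
306 None
w1 0 [[209.3704178  262.51106527]
 [356.99477194 262.5406886 ]
 [207.20703129 232.4430197 ]
 [359.11026514 232.47228455]]
w1 -0.025 [[199.74313013 283.87808131]
 [366.35214815 283.91306116]
 [196.95669408 250.52723543]
 [369.07502889 250.56162134]]
```

View pics/w2.png

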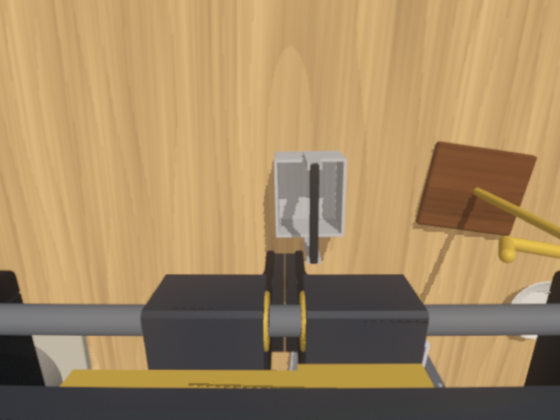

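The wrist view shows the real finger tips at about row 252, where the calibration puts the TCP at rows 232–262. The scene view agrees: the tips end about 25 mm behind the reported TCP. That is why the fingers closed above the bar, so I'll go 25 mm deeper and check by the grip width.

Run:
```python
from h import *
print(plan((0.4375,0.346,0.074),0.043))
```

```text
(array([0.002, 0.123, 0.739]), np.float64(-0.0011))
```

carry_out(
  deltas=[
    {"hand": 50, "dp": [0.002, 0.05, 0.1], "spin": 0},
    {"hand": 50, "dp": [0.002, 0.123, 0.25], "spin": 0},
    {"hand": 50, "dp": [0.002, 0.123, 0.35], "spin": 0},
    {"hand": 50, "dp": [0.002, 0.123, 0.42], "spin": 0},
    {"hand": 50, "dp": [0.002, 0.123, 0.42], "spin": 0},
    {"hand": 50, "dp": [0.002, 0.123, 0.42], "spin": 0},
    {"hand": 50, "dp": [0.002, 0.123, 0.52], "spin": 0},
    {"hand": 50, "dp": [0.002, 0.123, 0.62], "spin": 0},
    {"hand": 50, "dp": [0.002, 0.123, 0.7], "spin": 0},
    {"hand": 50, "dp": [0.002, 0.123, 0.74], "spin": 0},
    {"hand": 50, "dp": [0.002, 0.123, 0.74], "spin": 0},
    {"hand": 0, "dp": [0.002, 0.123, 0.74], "spin": 0},
    {"hand": 0, "dp": [0.002, 0.123, 0.74], "spin": 0},
    {"hand": 0, "dp": [0.002, 0.123, 0.74], "spin": 0},
    {"hand": 0, "dp": [0.002, 0.123, 0.74], "spin": 0},
    {"hand": 0, "dp": [0.002, 0.123, 0.74], "spin": 0},
    {"hand": 0, "dp": [0.002, 0.123, 0.74], "spin": 0},
    {"hand": 0, "dp": [0.002, 0.123, 0.74], "spin": 0},
    {"hand": 0, "dp": [0.002, 0.123, 0.74], "spin": 0},
    {"hand": 0, "dp": [0.002, 0.123, 0.74], "spin": 0},
  ],
  force=55,
)

```text
time: 6.45
ee_pos: [0.4378, 0.3464, 0.0746]
eef_rot: [0.693, 0.721, -0.0, -0.0]
ft_force: [-0.9, -0.4, 0.3]
width: 0.0085
grip_force: 55.0
```

carry_out(
  deltas=[
    {"hand": 0, "dp": [0, 0, -0.05], "spin": 0},
    {"hand": 0, "dp": [0, -0.05, -0.15], "spin": 0},
    {"hand": 0, "dp": [0, -0.12, -0.25], "spin": 0},
    {"hand": 0, "dp": [0, -0.12, -0.38], "spin": 0},
    {"hand": 0, "dp": [0, -0.12, -0.5], "spin": 0},
    {"hand": 0, "dp": [0, -0.12, -0.6], "spin": 0},
    {"hand": 0, "dp": [0, -0.12, -0.64], "spin": 0},
    {"hand": 0, "dp": [0, -0.12, -0.64], "spin": 0},
    {"hand": 0, "dp": [0, -0.12, -0.64], "spin": 0},
  ],
)

```text
time: 7.35
ee_pos: [0.4076, 0.3447, 0.2336]
eef_rot: [0.693, 0.721, -0.001, 0.0]
ft_force: [-0.4, -0.4, -1.7]
width: 0.0083
grip_force: 55.0
```

Run:
```python
from h import *
st=read_state(); T=camera('top'); S=camera('scene')
a=cv2.resize(S[40:250,280:440],None,fx=2,fy=2,interpolation=cv2.INTER_CUBIC)
o=np.zeros((420,800,3),np.uint8); o[:420,:320]=a; o[:360,320:]=cv2.resize(camera('wrist'),(480,360)); cv2.imwrite('pics/m3.png',o[:,:,::-1])
print(st['ee_pos'],st['width'],st['grip_force'],st['ft_force'],st['torque'],plan((0.575-0.001,0.330+0.027,0.236),-0.05))
```

```text
[0.40762527 0.34472949 0.23360717] 0.008341054041845642 54.97921049594879 [-0.39386166 -0.39165421 -1.71328049] [-0.00571588  0.04703239  0.10790808] (array([ 0.023,  0.668, -0.012]), np.float64(0.0285))
```

View pics/m3.png

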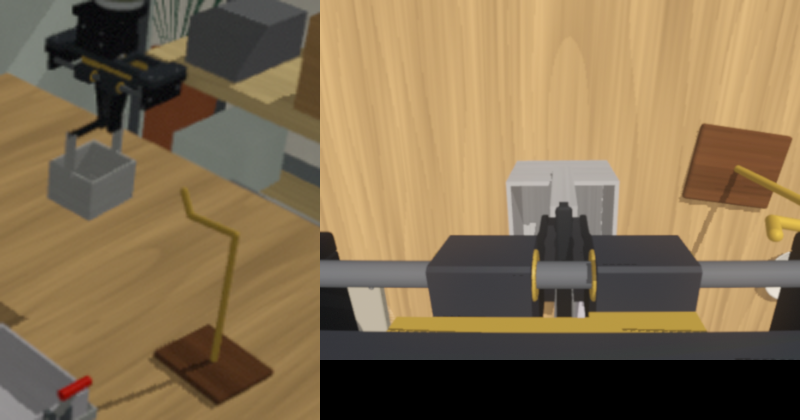

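The caddy is held level about 160 mm up, and the hook tip is clear to its right. Now over the hook and down.

carry_out(
  deltas=[
    {"hand": 0, "dp": [0.024, 0.1, -0.015], "spin": 0.0285},
    {"hand": 0, "dp": [0.024, 0.25, -0.015], "spin": 0.0285},
    {"hand": 0, "dp": [0.024, 0.4, -0.015], "spin": 0.0285},
    {"hand": 0, "dp": [0.024, 0.55, -0.015], "spin": 0.0285},
    {"hand": 0, "dp": [0.024, 0.66, -0.015], "spin": 0.0285},
    {"hand": 0, "dp": [0.024, 0.694, -0.015], "spin": 0.0285},
    {"hand": 0, "dp": [0.024, 0.694, -0.015], "spin": 0.0285},
    {"hand": 0, "dp": [0.024, 0.694, -0.015], "spin": 0.0285},
    {"hand": 0, "dp": [0.024, 0.694, 0.05], "spin": 0.0285},
    {"hand": 0, "dp": [0.024, 0.694, 0.11], "spin": 0.0285},
    {"hand": 0, "dp": [0.024, 0.694, 0.15], "spin": 0.0285},
    {"hand": 0, "dp": [0.024, 0.694, 0.15], "spin": 0.0285},
  ],
)

```text
time: 8.7
ee_pos: [0.5802, 0.3576, 0.1952]
eef_rot: [0.725, 0.689, -0.001, -0.0]
ft_force: [0.2, 0.0, -1.8]
width: 0.0098
grip_force: 55.0
```

Run:
```python
from h import *
st=read_state(); T=camera('top'); S=camera('scene')
o=np.zeros((420,800,3),np.uint8); o[:420,:400]=cv2.resize(S[80:220,320:453],(400,420),interpolation=cv2.INTER_CUBIC); o[:360,400:]=cv2.resize(camera('wrist')[60:,160:],(400,360)); cv2.imwrite('pics/m4.png',o[:,:,::-1])
print(st['ee_pos'],st['width'],st['ft_force'])
```

```text
[0.58022466 0.35764682 0.19520254] 0.00978806264383453 [ 0.22499555  0.04522597 -1.78505551]
```

View pics/m4.png

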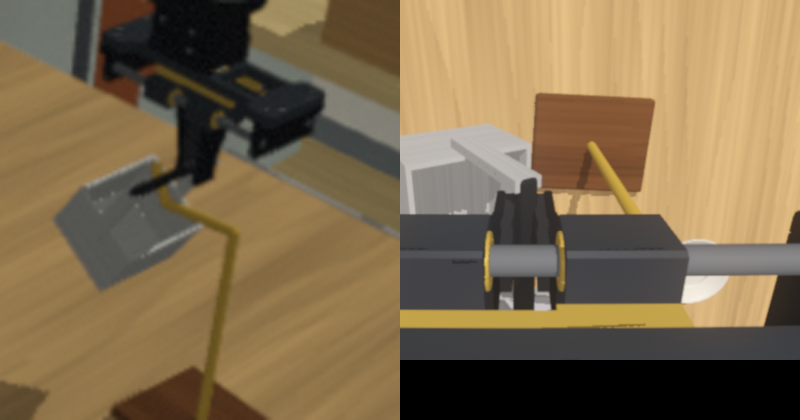

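The caddy's front wall caught the hook tip, so the caddy swung back about its bar towards -x. The bar is still over the hook arm, with the tip between the bar and the box. I'll lower the bar to the arm and ease the grip in stages so the caddy turns down slowly.

carry_out(
  deltas=[
    {"hand": 0, "dp": [0, 0, 0.03], "spin": 0},
    {"hand": 0, "dp": [0, 0, 0.06], "spin": 0},
    {"hand": 0, "dp": [0, 0, 0.072], "spin": 0},
    {"hand": 0, "dp": [0, 0, 0.072], "spin": 0},
  ],
)

```text
time: 9.25
ee_pos: [0.5809, 0.3578, 0.1784]
eef_rot: [0.725, 0.689, -0.0, -0.0]
ft_force: [0.6, -0.2, -1.2]
width: 0.0099
grip_force: 55.0
```

carry_out(
  deltas=[
    {"hand": 0, "dp": [0, 0, 0], "spin": 0},
    {"hand": 0, "dp": [0, 0, 0], "spin": 0},
    {"hand": 0, "dp": [0, 0, 0], "spin": 0},
    {"hand": 0, "dp": [0, 0, 0], "spin": 0},
  ],
  force=15,
)

```text
time: 9.65
ee_pos: [0.5814, 0.3581, 0.1797]
eef_rot: [0.725, 0.689, 0.001, 0.0]
ft_force: [0.6, 0.4, 0.9]
width: 0.0086
grip_force: 15.0
```

```bash
cat > look.py <<'E'
from h import *
import sys
st=read_state(); S=camera('scene')
o=np.zeros((420,800,3),np.uint8); o[:420,:400]=cv2.resize(S[80:220,320:453],(400,420),interpolation=cv2.INTER_CUBIC); o[:360,400:]=cv2.resize(camera('wrist')[60:,160:],(400,360)); cv2.imwrite(sys.argv[1],o[:,:,::-1])
print(st['ee_pos'],st['width'],st['ft_force'],st['torque'])
# silhouette of caddy grey below bar
E
python3 look.py pics/m5.png
```

```text
[0.58137047 0.35808689 0.17971063] 0.008629370044737229 [0.57313162 0.36876834 0.94301273] [-0.04552366 -0.02907413  0.0274856 ]
```

carry_out(
  deltas=[
    {"hand": 0, "dp": [0, 0, 0], "spin": 0},
    {"hand": 0, "dp": [0, 0, 0], "spin": 0},
    {"hand": 0, "dp": [0, 0, 0], "spin": 0},
    {"hand": 0, "dp": [0, 0, 0], "spin": 0},
  ],
  force=4,
)

```text
time: 10.15
ee_pos: [0.5812, 0.3581, 0.1794]
eef_rot: [0.725, 0.689, 0.0, 0.0]
ft_force: [0.5, 1.5, 1.0]
width: 0.0093
grip_force: 4.0
```

```bash
python3 look.py pics/m6.png
```

```text
[0.58120276 0.35806882 0.17937682] 0.009312918207473065 [0.54710755 1.53778666 1.01114355] [ 0.05447596 -0.20853117  0.08357251]
```

View pics/m6.png

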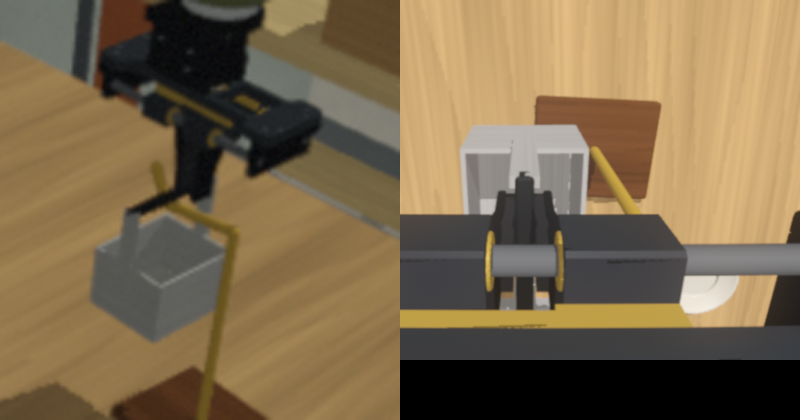

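The caddy hangs upright on the arm between the tip (157,165) and the post. Releasing and rising.

carry_out(
  deltas=[
    {"hand": 12, "dp": [0, 0, 0], "spin": 0},
    {"hand": 16, "dp": [0, 0, 0], "spin": 0},
    {"hand": 25, "dp": [0, 0, 0], "spin": 0},
    {"hand": 35, "dp": [0, 0, 0], "spin": 0},
    {"hand": 40, "dp": [0, 0, 0], "spin": 0},
    {"hand": 40, "dp": [0, 0, 0], "spin": 0},
    {"hand": 40, "dp": [0, 0, -0.1], "spin": 0},
    {"hand": 40, "dp": [0, 0, -0.25], "spin": 0},
    {"hand": 40, "dp": [0, 0, -0.4], "spin": 0},
    {"hand": 40, "dp": [0, 0, -0.55], "spin": 0},
    {"hand": 60, "dp": [0, 0, -0.6], "spin": 0},
    {"hand": 87, "dp": [0, 0, -0.6], "spin": 0},
  ],
)

```text
time: 11.45
ee_pos: [0.5818, 0.3583, 0.3313]
eef_rot: [0.725, 0.689, 0.002, 0.0]
ft_force: [0.4, -0.3, -0.7]
width: 0.0496
grip_force: 0.0
```

Run:
```python
from h import *
st=read_state(); S,T=camera('scene'),camera('top'); CS,CT=cal('scene'),cal('top')
np.set_printoptions(precision=4,suppress=True)
print('ft',st['ft_force'],st['ee_pos'])
for n,I in (('S',S),('T',T)): print(n,[c for c in comps(I.max(2)<40,25)])
for c in('green','blue','orange','red'): print(c,blobs(T,c))
b=[min((x for x in blobs(T,c)),key=lambda x:abs(x[1]-183))[0] for c in('green','blue','orange')]
print(plane(CT,b,.034))
print('go',plan((0.437,-0.124,0.20),np.pi/2))
# tray rim
g=cv2.cvtColor(T,cv2.COLOR_RGB2GRAY)
cv2.imwrite('pics/t2.png',cv2.resize(T[190:300,215:310],None,fx=5.4,fy=5.4,interpolation=cv2.INTER_CUBIC)[:,:,::-1])
```

```text
ft [ 0.3527 -0.27   -0.6513] [0.5818 0.3583 0.3313]
S [([129.2, 17.2], 1767, [102, 0, 57, 44]), ([202.2, 18.1], 83, [197, 7, 9, 19]), ([397.8, 50.9], 2271, [359, 18, 79, 79]), ([385.7, 58.3], 30, [381, 56, 10, 6]), ([383.3, 73.9], 218, [379, 61, 11, 28]), ([376.9, 144.5], 71, [363, 138, 27, 14]), ([131.5, 284.3], 300, [119, 272, 26, 25])]
T [([66.1, 10.3], 1424, [0, 0, 162, 28]), ([9.9, 127.0], 315, [0, 109, 24, 35]), ([68.2, 176.2], 2286, [38, 139, 50, 94]), ([15.1, 166.8], 35, [7, 158, 16, 16]), ([164.6, 216.1], 160, [151, 188, 19, 48]), ([121.7, 224.0], 240, [98, 220, 49, 9]), ([424.7, 265.0], 140, [410, 259, 30, 13]), ([153.0, 367.0], 373, [102, 352, 73, 52])]
green [([321.1, 189.1], 184, [314, 182, 15, 15])]
blue [([335.5, 223.5], 177, [328, 216, 16, 16])]
orange []
red [([388.2, 138.8], 1277, [365, 121, 48, 36]), ([255.8, 183.4], 90, [247, 181, 19, 6])]Traceback (most recent call last):
  File "<stdin>", line 7, in <module>
ValueError: min() iterable argument is empty
```

```bash
sed -i 's/orange=((6,225,150),(14,255,255))/orange=((5,225,110),(13,255,255))/' h.py
python3 - <<'E'
from h import *
S,T=camera('scene'),camera('top'); CS,CT=cal('scene'),cal('top')
np.set_printoptions(precision=4,suppress=True)
print(cv2.cvtColor(T,cv2.COLOR_RGB2HSV)[268:278:3,334:346:3].reshape(-1,3).tolist())
print(blobs(T,'orange',60),blobs(S,'orange',40))
print('bar',tri(CS,[(376.9,144.5)],CT,[(121.7,224)]))
print('go',plan((0.437,-0.124,0.20),np.pi/2))
cv2.imwrite('pics/t2.png',np.vstack([cv2.resize(T[190:300,215:355],(700,550),interpolation=cv2.INTER_CUBIC)])[:,:,::-1])
E
```

```text
[[12, 255, 99], [12, 255, 104], [12, 255, 104], [12, 255, 103], [11, 255, 105], [11, 255, 105], [12, 255, 104], [12, 255, 104], [11, 255, 105], [12, 255, 104], [11, 255, 105], [12, 255, 104], [12, 255, 103], [12, 255, 104], [12, 255, 105], [12, 255, 104]]
[] []
bar [[0.5799 0.3305 0.2159 0.0023]]
go (array([-1.952, -0.476,  0.513]), np.float64(0.4841))
```

View pics/t2.png

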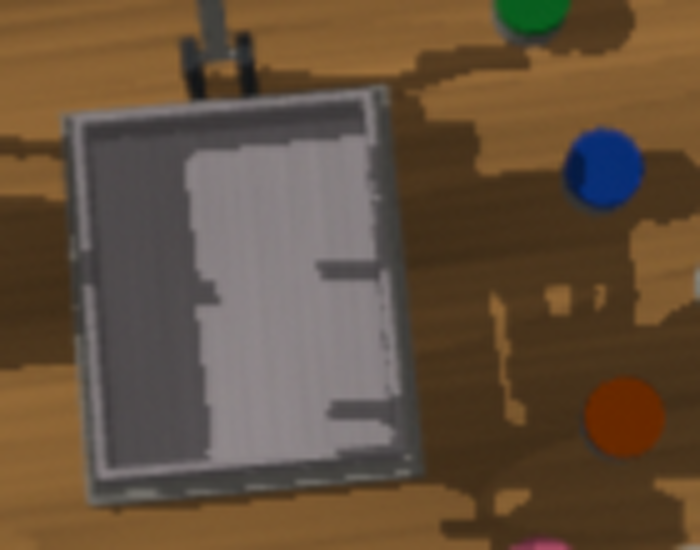

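```bash
sed -i 's/orange=((5,225,110),(13,255,255))/orange=((5,248,80),(13,255,255))/' h.py
python3 - <<'E'
from h import *
CT=cal('top'); T=camera('top')
np.set_printoptions(precision=4,suppress=True)
L=np.array([(77,120),(378,95),(400,448),(102,473)]);P=(L+.5)/5-.5+[215,190]
q=plane(CT,P,.05);print(q,q.mean(0));d=np.diff(np.r_[q,q[:1]],axis=0)[:,:2];print(np.linalg.norm(d,axis=1),np.arctan2(d[1::2,1],d[1::2,0]),np.arctan2(-d[::2,0],d[::2,1]))
print(blobs(T,'orange',60))
c=plane(CT,[(255.8,183.3)],.122);print('clampbar',c)
E
```

```text
[[ 0.6097  0.1162  0.05  ]
 [ 0.603  -0.0285  0.05  ]
 [ 0.4344 -0.0163  0.05  ]
 [ 0.4408  0.123   0.05  ]] [0.522  0.0486 0.05  ]
[0.1448 0.1691 0.1394 0.169 ] [ 3.0691 -0.0403] [ 3.0956 -0.0458]
[([339.4, 272.8], 170, [333, 266, 14, 15])]
clampbar [[0.6558 0.0443 0.122 ]]
```

carry_out(
  deltas=[
    {"hand": 60, "dp": [-0.95, -0.23, 0], "spin": 0.484},
    {"hand": 60, "dp": [-0.95, -0.23, 0], "spin": 0.484},
    {"hand": 60, "dp": [-0.95, -0.23, 0], "spin": 0.484},
    {"hand": 60, "dp": [-0.95, -0.23, 0], "spin": 0.484},
    {"hand": 60, "dp": [-0.95, -0.23, 0.1], "spin": 0.484},
    {"hand": 60, "dp": [-0.95, -0.23, 0.1], "spin": 0.484},
    {"hand": 60, "dp": [-0.95, -0.23, 0.1], "spin": 0.484},
    {"hand": 60, "dp": [-0.95, -0.23, 0.1], "spin": 0.484},
    {"hand": 60, "dp": [-0.95, -0.23, 0.1], "spin": 0.484},
    {"hand": 60, "dp": [-0.95, -0.23, 0.1], "spin": 0.484},
    {"hand": 60, "dp": [-0.95, -0.23, 0.1], "spin": 0.484},
    {"hand": 60, "dp": [-0.95, -0.23, 0.1], "spin": 0.484},
  ],
)

```text
time: 12.9
ee_pos: [0.5114, 0.1236, 0.3036]
eef_rot: [1.0, 0.002, -0.0, 0.0]
ft_force: [0.3, -0.2, 0.2]
width: 0.0602
grip_force: 0.0
```

```bash
cat > tin.py <<'E'
from h import *
import sys
CT=cal('top');CS=cal('scene');st=read_state();T,S,W=camera('top'),camera('scene'),camera('wrist')
np.set_printoptions(precision=4,suppress=True)
CW=cal('wrist',st); print('ee',st['ee_pos'],'w',st['width'],'ft',st['ft_force'])
for c in ('orange','blue','green'):
    for n,C,I,lo in (('T',CT,T,60),('W',CW,W,150),('S',CS,S,60)):
        b=[x for x in blobs(I,c,lo) if n!='S' or x[1]<300]
        if b: 
            k=max(b,key=lambda x:x[1]); P=plane(C,[k[0]],.034)[0]; print(c,n,k[0],k[1],P[:2])
E
python3 tin.py
python3 - <<'E'
from h import *
print(plan((0.437,-0.124,0.14),np.pi/2))
E
```

```text
ee [0.5114 0.1236 0.3036] w 0.060218059073441216 ft [ 0.2755 -0.1902  0.157 ]
orange T [339.5, 273.0] 183 [ 0.4361 -0.1243]
blue T [335.3, 223.4] 181 [ 0.556  -0.1324]
blue W [483.8, 128.7] 673 [ 0.5593 -0.1323]
blue S [232.5, 274.9] 150 [ 0.5627 -0.1367]
green T [321.1, 189.1] 183 [ 0.6453 -0.1109]
green W [478.4, 53.8] 853 [ 0.6477 -0.1107]
green S [264.0, 291.3] 176 [ 0.6513 -0.1139]
(array([-0.301,  0.99 ,  0.656]), np.float64(0.001))
```

carry_out(
  deltas=[
    {"hand": 60, "dp": [-0.3, 0.99, 0.35], "spin": 0},
    {"hand": 60, "dp": [-0.3, 0.99, 0.35], "spin": 0},
    {"hand": 60, "dp": [-0.3, 0.99, 0.5], "spin": 0},
    {"hand": 60, "dp": [-0.3, 0.99, 0.65], "spin": 0},
    {"hand": 60, "dp": [-0.3, 0.99, 0.65], "spin": 0},
    {"hand": 60, "dp": [-0.3, 0.99, 0.65], "spin": 0},
    {"hand": 60, "dp": [-0.3, 0.99, 0.65], "spin": 0},
    {"hand": 60, "dp": [-0.3, 0.99, 0.65], "spin": 0},
  ],
)

```text
time: 13.85
ee_pos: [0.4358, -0.1248, 0.1409]
eef_rot: [1.0, -0.001, -0.001, -0.0]
ft_force: [0.7, 1.7, 1.0]
width: 0.0601
grip_force: 0.0
```

```bash
python3 tin.py
python3 - <<'E'
from h import *
print(plan((0.4375,-0.124,-0.012),np.pi/2))
E
```

```text
ee [ 0.4358 -0.1248  0.1409] w 0.06013229920327611 ft [0.7225 1.6513 1.0263]
blue T [334.0, 223.2] 144 [ 0.5569 -0.1294]
blue W [298.6, 48.4] 1828 [ 0.5563 -0.1368]
blue S [232.5, 274.8] 149 [ 0.5624 -0.1365]
green T [321.1, 189.1] 184 [ 0.6453 -0.1109]
green S [264.0, 291.3] 176 [ 0.6513 -0.1139]
(array([-0.003,  0.005,  0.619]), np.float64(0.0008))
```

carry_out(
  deltas=[
    {"hand": 60, "dp": [0, 0.004, 0.15], "spin": 0},
    {"hand": 60, "dp": [0, 0.004, 0.3], "spin": 0},
    {"hand": 60, "dp": [0, 0.004, 0.45], "spin": 0},
    {"hand": 60, "dp": [0, 0.004, 0.55], "spin": 0},
    {"hand": 60, "dp": [0, 0.004, 0.61], "spin": 0},
    {"hand": 60, "dp": [0, 0.004, 0.61], "spin": 0},
    {"hand": 0, "dp": [0, 0.004, 0.61], "spin": 0},
    {"hand": 0, "dp": [0, 0.004, 0.61], "spin": 0},
    {"hand": 0, "dp": [0, 0.004, 0.61], "spin": 0},
    {"hand": 0, "dp": [0, 0.004, 0.61], "spin": 0},
    {"hand": 0, "dp": [0, 0.004, 0.61], "spin": 0},
    {"hand": 0, "dp": [0, 0.004, 0.61], "spin": 0},
    {"hand": 0, "dp": [0, 0.004, 0.61], "spin": 0},
  ],
  force=30,
)

```text
time: 15.3
ee_pos: [0.4376, -0.1247, -0.0101]
eef_rot: [1.0, 0.0, 0.001, -0.0]
ft_force: [-0.7, 0.8, 8.2]
width: 0.0375
grip_force: 30.0
```

carry_out(
  deltas=[
    {"hand": 0, "dp": [0, 0, -0.15], "spin": 0},
    {"hand": 0, "dp": [0, 0, -0.35], "spin": 0},
    {"hand": 0, "dp": [0, 0, -0.48], "spin": 0},
    {"hand": 0, "dp": [0.05, -0.2, -0.48], "spin": 0},
    {"hand": 0, "dp": [0.118, -0.4, -0.48], "spin": 0},
    {"hand": 0, "dp": [0.118, -0.6, -0.48], "spin": 0},
    {"hand": 0, "dp": [0.118, -0.7, -0.48], "spin": 0},
    {"hand": 0, "dp": [0.118, -0.7, -0.48], "spin": 0},
    {"hand": 0, "dp": [0.118, -0.7, -0.48], "spin": 0},
  ],
)

```text
time: 16.2
ee_pos: [0.4661, 0.0502, 0.1092]
eef_rot: [1.0, 0.001, -0.0, 0.0]
ft_force: [-0.2, -0.7, -0.9]
width: 0.0372
grip_force: 30.0
```

Run:
```python
from h import *
st=read_state();print(st['ee_pos'],st['width'],st['ft_force'],plan((0.467,0.051,-0.001),np.pi/2))
```

```text
[0.46614136 0.05015912 0.10917127] 0.0371935411970365 [-0.19816561 -0.69486422 -0.93940701] (array([ 0.003, -0.003,  0.441]), np.float64(0.0004))
```

carry_out(
  deltas=[
    {"hand": 0, "dp": [0.003, 0, 0.15], "spin": 0},
    {"hand": 0, "dp": [0.003, 0, 0.3], "spin": 0},
    {"hand": 0, "dp": [0.003, 0, 0.4], "spin": 0},
    {"hand": 0, "dp": [0.003, 0, 0.435], "spin": 0},
    {"hand": 0, "dp": [0.003, 0, 0.435], "spin": 0},
    {"hand": 55, "dp": [0.003, 0, 0.435], "spin": 0},
    {"hand": 55, "dp": [0.003, 0, 0.435], "spin": 0},
    {"hand": 55, "dp": [0.003, 0, 0.435], "spin": 0},
    {"hand": 55, "dp": [0.003, 0, 0.435], "spin": 0},
    {"hand": 55, "dp": [0.003, 0, 0.3], "spin": 0},
    {"hand": 55, "dp": [0.003, 0, 0.1], "spin": 0},
    {"hand": 55, "dp": [0.003, 0, -0.1], "spin": 0},
    {"hand": 60, "dp": [0.15, 0.3, -0.1], "spin": 0},
    {"hand": 60, "dp": [0.3, 0.5, -0.1], "spin": 0},
    {"hand": 60, "dp": [0.36, 0.7, -0.1], "spin": 0},
    {"hand": 60, "dp": [0.36, 0.74, -0.1], "spin": 0},
    {"hand": 60, "dp": [0.36, 0.74, -0.1], "spin": 0},
    {"hand": 60, "dp": [0.36, 0.74, -0.1], "spin": 0},
  ],
)

```text
time: 18.0
ee_pos: [0.5561, -0.1369, 0.1341]
eef_rot: [1.0, -0.002, -0.0, 0.001]
ft_force: [0.1, 0.9, -0.6]
width: 0.0599
grip_force: 0.0
```

```bash
python3 tin.py
python3 - <<'E'
from h import *
print(plan((0.557,-0.1335,-0.008),np.pi/2))
E
```

```text
ee [ 0.5561 -0.1369  0.1341] w 0.059913046408747964 ft [ 0.0868  0.8546 -0.6214]
orange T [264.8, 270.1] 162 [0.4663 0.0504]
blue W [284.7, 196.9] 1363 [ 0.5601 -0.1382]
blue S [232.5, 274.8] 149 [ 0.5624 -0.1365]
green W [256.9, 86.8] 1826 [ 0.6486 -0.1169]
green S [264.0, 291.3] 176 [ 0.6513 -0.1139]
(array([0.003, 0.002, 0.569]), np.float64(0.0007))
```

carry_out(
  deltas=[
    {"hand": 60, "dp": [0.005, -0.002, 0.15], "spin": 0},
    {"hand": 60, "dp": [0.005, -0.002, 0.3], "spin": 0},
    {"hand": 60, "dp": [0.005, -0.002, 0.45], "spin": 0},
    {"hand": 60, "dp": [0.005, -0.002, 0.53], "spin": 0},
    {"hand": 60, "dp": [0.005, -0.002, 0.565], "spin": 0},
    {"hand": 60, "dp": [0.005, -0.002, 0.565], "spin": 0},
    {"hand": 0, "dp": [0.005, -0.002, 0.565], "spin": 0},
    {"hand": 0, "dp": [0.005, -0.002, 0.565], "spin": 0},
    {"hand": 0, "dp": [0.005, -0.002, 0.565], "spin": 0},
    {"hand": 0, "dp": [0.005, -0.002, 0.565], "spin": 0},
    {"hand": 0, "dp": [0.005, -0.002, 0.565], "spin": 0},
    {"hand": 0, "dp": [0.005, -0.002, 0.565], "spin": 0},
    {"hand": 0, "dp": [0.005, -0.002, 0.565], "spin": 0},
  ],
  force=30,
)

```text
time: 19.45
ee_pos: [0.5581, -0.1343, -0.0063]
eef_rot: [1.0, 0.0, 0.001, -0.0]
ft_force: [-1.5, 1.3, 6.6]
width: 0.0377
grip_force: 30.0
```

carry_out(
  deltas=[
    {"hand": 0, "dp": [0, 0, -0.15], "spin": 0},
    {"hand": 0, "dp": [0, 0, -0.35], "spin": 0},
    {"hand": 0, "dp": [0, 0, -0.47], "spin": 0},
    {"hand": 0, "dp": [-0.05, -0.2, -0.47], "spin": 0},
    {"hand": 0, "dp": [-0.165, -0.4, -0.47], "spin": 0},
    {"hand": 0, "dp": [-0.165, -0.6, -0.47], "spin": 0},
    {"hand": 0, "dp": [-0.165, -0.733, -0.47], "spin": 0},
    {"hand": 0, "dp": [-0.165, -0.733, -0.47], "spin": 0},
    {"hand": 0, "dp": [-0.165, -0.733, -0.47], "spin": 0},
    {"hand": 0, "dp": [-0.165, -0.733, -0.3], "spin": 0},
    {"hand": 0, "dp": [-0.165, -0.733, -0.15], "spin": 0},
    {"hand": 0, "dp": [-0.165, -0.733, -0.06], "spin": 0},
    {"hand": 0, "dp": [-0.165, -0.733, -0.032], "spin": 0},
    {"hand": 0, "dp": [-0.165, -0.733, -0.032], "spin": 0},
    {"hand": 55, "dp": [-0.165, -0.733, -0.032], "spin": 0},
    {"hand": 55, "dp": [-0.165, -0.733, -0.032], "spin": 0},
    {"hand": 55, "dp": [-0.165, -0.733, -0.032], "spin": 0},
    {"hand": 55, "dp": [-0.165, -0.733, -0.032], "spin": 0},
    {"hand": 55, "dp": [-0.165, -0.733, -0.2], "spin": 0},
    {"hand": 55, "dp": [-0.165, -0.733, -0.4], "spin": 0},
  ],
)

```text
time: 21.45
ee_pos: [0.5148, 0.0485, 0.0929]
eef_rot: [1.0, 0.0, -0.002, 0.001]
ft_force: [1.5, -0.5, 1.2]
width: 0.0546
grip_force: 0.0
```

```bash
python3 tin.py
python3 - <<'E'
from h import *
print(plan((0.647,-0.112,0.12),np.pi/2))
E
```

```text
ee [0.5148 0.0485 0.0929] w 0.0545956629662963 ft [ 1.5026 -0.5435  1.1773]
blue W [286.0, 217.8] 1769 [0.5141 0.0462]
blue S [278.7, 231.9] 126 [0.5175 0.0488]
green T [321.1, 189.1] 183 [ 0.6453 -0.1109]
green W [524.8, 31.0] 3028 [ 0.6408 -0.1067]
green S [264.0, 291.3] 176 [ 0.6513 -0.1139]
(array([ 0.514,  0.646, -0.094]), np.float64(0.0001))
```

carry_out(
  deltas=[
    {"hand": 60, "dp": [0, 0.15, -0.15], "spin": 0},
    {"hand": 60, "dp": [0, 0.35, -0.15], "spin": 0},
    {"hand": 60, "dp": [0.1, 0.55, -0.15], "spin": 0},
    {"hand": 60, "dp": [0.3, 0.646, -0.12], "spin": 0},
    {"hand": 60, "dp": [0.5, 0.646, -0.1], "spin": 0},
    {"hand": 60, "dp": [0.52, 0.646, -0.1], "spin": 0},
    {"hand": 60, "dp": [0.52, 0.646, -0.1], "spin": 0},
    {"hand": 60, "dp": [0.52, 0.646, -0.1], "spin": 0},
  ],
)

```text
time: 22.4
ee_pos: [0.6454, -0.1129, 0.1168]
eef_rot: [1.0, -0.0, -0.001, 0.0]
ft_force: [-0.3, -0.5, 0.3]
width: 0.0599
grip_force: 0.0
```

```bash
python3 tin.py
python3 - <<'E'
from h import *
print(plan((0.647,-0.1125,-0.007),np.pi/2))
E
```

```text
ee [ 0.6454 -0.1129  0.1168] w 0.05985734953988947 ft [-0.2872 -0.4534  0.2892]
orange T [263.4, 269.7] 127 [0.4676 0.0536]
blue T [263.0, 249.3] 188 [0.5162 0.0486]
green W [283.6, 201.9] 1614 [ 0.6499 -0.1133]
green S [264.0, 291.4] 177 [ 0.6516 -0.1141]
(array([0.006, 0.001, 0.501]), np.float64(-0.0))
```

carry_out(
  deltas=[
    {"hand": 52, "dp": [0.004, 0, 0], "spin": -0.12},
    {"hand": 52, "dp": [0.004, 0, 0], "spin": -0.12},
    {"hand": 52, "dp": [0.004, 0, 0.1], "spin": -0.12},
    {"hand": 52, "dp": [0.004, 0, 0.25], "spin": -0.12},
    {"hand": 52, "dp": [0.004, 0, 0.38], "spin": -0.12},
    {"hand": 52, "dp": [0.004, 0, 0.46], "spin": -0.12},
    {"hand": 52, "dp": [0.004, 0, 0.495], "spin": -0.12},
    {"hand": 52, "dp": [0.004, 0, 0.495], "spin": -0.12},
    {"hand": 0, "dp": [0.004, 0, 0.495], "spin": -0.12},
    {"hand": 0, "dp": [0.004, 0, 0.495], "spin": -0.12},
    {"hand": 0, "dp": [0.004, 0, 0.495], "spin": -0.12},
    {"hand": 0, "dp": [0.004, 0, 0.495], "spin": -0.12},
    {"hand": 0, "dp": [0.004, 0, 0.495], "spin": -0.12},
    {"hand": 0, "dp": [0.004, 0, 0.495], "spin": -0.12},
  ],
  force=30,
)

```text
time: 23.95
ee_pos: [0.6481, -0.1126, -0.0045]
eef_rot: [0.982, 0.187, 0.001, 0.0]
ft_force: [-1.4, -0.1, 6.6]
width: 0.037
grip_force: 30.0
```

Run:
```python
from h import *
st=read_state();print(st['ee_pos'],st['width'],plan((0.567,0.046,0.003),np.pi/2))
```

```text
[ 0.64811466 -0.11263404 -0.00450736] 0.0369956447793435 (array([-0.068, -0.709, -0.03 ]), np.float64(0.1201))
```

carry_out(
  deltas=[
    {"hand": 0, "dp": [0, 0, -0.15], "spin": 0},
    {"hand": 0, "dp": [0, 0, -0.35], "spin": 0},
    {"hand": 0, "dp": [-0.1, 0, -0.48], "spin": 0.06},
    {"hand": 0, "dp": [-0.2, -0.1, -0.48], "spin": 0.12},
    {"hand": 0, "dp": [-0.2, -0.3, -0.48], "spin": 0.12},
    {"hand": 0, "dp": [-0.1, -0.5, -0.48], "spin": 0.12},
    {"hand": 0, "dp": [-0.068, -0.709, -0.48], "spin": 0.12},
    {"hand": 0, "dp": [-0.068, -0.709, -0.48], "spin": 0.12},
    {"hand": 0, "dp": [-0.068, -0.709, -0.48], "spin": 0.12},
    {"hand": 0, "dp": [-0.068, -0.709, -0.3], "spin": 0.12},
    {"hand": 0, "dp": [-0.068, -0.709, -0.15], "spin": 0.12},
    {"hand": 0, "dp": [-0.068, -0.709, -0.06], "spin": 0.12},
    {"hand": 0, "dp": [-0.068, -0.709, -0.034], "spin": 0.12},
    {"hand": 0, "dp": [-0.068, -0.709, -0.034], "spin": 0.12},
    {"hand": 55, "dp": [-0.068, -0.709, -0.034], "spin": 0.12},
    {"hand": 55, "dp": [-0.068, -0.709, -0.034], "spin": 0.12},
    {"hand": 55, "dp": [-0.068, -0.709, -0.034], "spin": 0.12},
    {"hand": 55, "dp": [-0.068, -0.709, -0.034], "spin": 0.12},
    {"hand": 55, "dp": [-0.068, -0.709, -0.25], "spin": 0.12},
    {"hand": 55, "dp": [-0.068, -0.709, -0.45], "spin": 0.12},
  ],
)

```text
time: 25.95
ee_pos: [0.5651, 0.0457, 0.1033]
eef_rot: [1.0, 0.0, -0.001, 0.001]
ft_force: [2.2, 0.8, 0.5]
width: 0.0545
grip_force: 0.0
```

```bash
python3 tin.py
python3 - <<'E'
from h import *
print(plan((0.427,-0.331,0.12),np.arctan2(.145,.0285)+np.pi/2))
E
```

```text
ee [0.5651 0.0457 0.1033] w 0.054460384776983846 ft [2.1628 0.8352 0.5422]
blue W [281.9, 270.9] 1498 [0.5152 0.0467]
blue S [278.7, 231.9] 126 [0.5175 0.0488]
green W [286.0, 213.8] 1702 [0.5641 0.0434]
green S [290.6, 242.3] 138 [0.5674 0.0451]
(array([-0.566,  1.509, -0.062]), np.float64(-0.4381))
```

carry_out(
  deltas=[
    {"hand": 55, "dp": [0, 0, -0.2], "spin": 0},
    {"hand": 55, "dp": [-0.1, 0.2, -0.25], "spin": -0.438},
    {"hand": 55, "dp": [-0.4, 0.95, -0.25], "spin": -0.438},
    {"hand": 55, "dp": [-0.4, 0.95, -0.25], "spin": -0.438},
    {"hand": 55, "dp": [-0.4, 0.95, -0.25], "spin": -0.438},
    {"hand": 55, "dp": [-0.4, 0.95, -0.25], "spin": -0.438},
    {"hand": 55, "dp": [-0.4, 0.95, -0.25], "spin": -0.438},
    {"hand": 55, "dp": [-0.4, 0.95, -0.25], "spin": -0.438},
    {"hand": 55, "dp": [-0.4, 0.95, -0.25], "spin": -0.438},
    {"hand": 55, "dp": [-0.4, 0.95, -0.25], "spin": -0.438},
    {"hand": 55, "dp": [-0.4, 0.95, -0.25], "spin": -0.438},
    {"hand": 55, "dp": [-0.4, 0.95, -0.25], "spin": -0.438},
  ],
)

```text
time: 27.3
ee_pos: [0.4658, -0.1913, 0.1644]
eef_rot: [0.772, 0.635, -0.0, -0.001]
ft_force: [-0.1, -0.4, -0.7]
width: 0.0545
grip_force: 0.0
```

Run:
```python
from h import *
np.set_printoptions(precision=4,suppress=True)
st=read_state();print(st['ee_pos'],st['joint_positions'],plan((0.427,-0.331,0.16),.195))
T=camera('top');W=camera('wrist');C=cal('wrist',st)
# lid grip in wrist: black blob away from gripper
print(comps(W[:230].max(2)<45,100)); print([c for c in comps(T.max(2)<40,60)])
CT=cal('top'); S=camera('scene'); CS=cal('scene')
m=(W.max(2).astype(int)-W.min(2)<30)&(W.max(2)>110); print(comps(m,2000))
for c in('orange','blue','green'):
    k=[x for x in blobs(T,c,50)]; print(c,k, plane(CT,[k[0][0]],.038)[0] if k else None)
```

```text
[ 0.4658 -0.1913  0.1644] [-0.4788  0.085   0.829   1.8547 -0.0664  1.2313  0.1767] (array([-0.578, -0.045,  0.018]), np.float64(-0.1238))
[]
[([66.2, 10.4], 1515, [0, 0, 165, 28]), ([164.6, 215.8], 171, [151, 187, 19, 49]), ([374.5, 204.4], 415, [366, 190, 21, 35]), ([121.6, 224.0], 243, [98, 220, 49, 9]), ([371.5, 265.2], 475, [364, 230, 15, 59])]
[([289.9, 272.7], 6568, [227, 226, 116, 80]), ([282.7, 318.7], 3922, [162, 309, 244, 20]), ([273.3, 350.8], 3450, [213, 336, 141, 34])]
orange [([264.7, 270.2], 163, [258, 263, 14, 15])] [0.4656 0.0506 0.038 ]
blue [([263.0, 249.3], 188, [255, 242, 16, 16])] [0.5156 0.0485 0.038 ]
green [([261.9, 228.9], 183, [255, 222, 15, 15])] [0.565  0.0451 0.038 ]
```

carry_out(
  deltas=[
    {"hand": 55, "dp": [-0.578, -0.045, -0.1], "spin": -0.124},
    {"hand": 55, "dp": [-0.578, -0.045, -0.1], "spin": -0.124},
    {"hand": 55, "dp": [-0.578, -0.045, -0.1], "spin": -0.124},
    {"hand": 55, "dp": [-0.578, -0.045, -0.1], "spin": -0.124},
    {"hand": 55, "dp": [-0.578, -0.045, -0.1], "spin": -0.124},
    {"hand": 55, "dp": [-0.578, -0.045, -0.1], "spin": -0.124},
    {"hand": 55, "dp": [-0.578, -0.045, -0.1], "spin": -0.124},
  ],
)

```text
time: 28.15
ee_pos: [0.4279, -0.3298, 0.1898]
eef_rot: [0.635, 0.773, 0.0, -0.0]
ft_force: [-0.5, -0.2, 0.1]
width: 0.0557
grip_force: 0.0
```

Run:
```python
from h import *
np.set_printoptions(precision=4,suppress=True)
st=read_state();print(st['ee_pos'],st['joint_positions'],plan((0.427,-0.331,-0.003),.195))
W=camera('wrist');C=cal('wrist',st); np.savez('w3.npz',I=W,p=st['ee_pos'],q=st['eef_rot'])
cv2.imwrite('pics/w3.png',W[:,:,::-1])
```

```text
[ 0.4279 -0.3298  0.1898] [-0.2281  0.1896  0.9105  1.7339 -0.1558  1.2946  0.9124] (array([-0.005, -0.004,  0.771]), np.float64(0.0002))
```

View pics/w3.png

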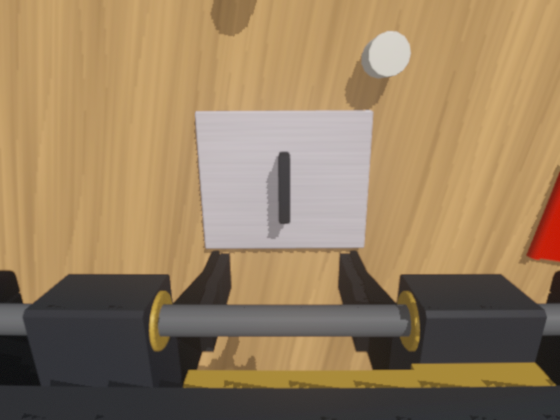

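The wrist view shows the lid square to the tool, with corners at (196,111), (372,111), (365,248) and (204,248), and the grip bar at column 284, rows 152–224.

Run:
```python
from h import *
np.set_printoptions(precision=4,suppress=True)
d=np.load('w3.npz');st=dict(ee_pos=d['p'],eef_rot=d['q']);C=cal('wrist',st);CT=cal('top')
q=plane(C,[(196,111),(372,111),(365,248),(204,248)],.012);print(q,q.mean(0));e=q[1]-q[0];e2=q[2]-q[3];print(np.arctan2(e[1],e[0]),np.arctan2(e2[1],e2[0]),np.linalg.norm(e))
g=plane(C,[(284,153),(284,223)],.044);print(g,g.mean(0))
m=tri(C,[(196,111),(372,111),(365,248),(204,248)],CT,[(100+(a+.5)/2.1-.5,170+(b+.5)/2.1-.5) for a,b in [(648,297),(593,152),(709,112),(764,254)][:4]]);print(m)
```

```text
[[ 0.3279 -0.278   0.012 ]
 [ 0.5009 -0.2436  0.012 ]
 [ 0.5331 -0.3894  0.012 ]
 [ 0.3548 -0.4248  0.012 ]] [ 0.4292 -0.3339  0.012 ]
0.19594938138186727 0.19605073747513452 0.17642727675073772
[[ 0.4217 -0.2974  0.044 ]
 [ 0.4354 -0.3664  0.044 ]] [ 0.4285 -0.3319  0.044 ]
[[ 0.3247 -0.2797  0.001   0.002 ]
 [ 0.4996 -0.2431  0.0123  0.0026]
 [ 0.5219 -0.3771  0.0456  0.0013]
 [ 0.3535 -0.425   0.0087  0.003 ]]
```

carry_out(
  deltas=[
    {"hand": 55, "dp": [-0.014, -0.002, 0.15], "spin": 0},
    {"hand": 55, "dp": [-0.014, -0.002, 0.3], "spin": 0},
    {"hand": 55, "dp": [-0.014, -0.002, 0.45], "spin": 0},
    {"hand": 55, "dp": [-0.014, -0.002, 0.6], "spin": 0},
    {"hand": 55, "dp": [-0.014, -0.002, 0.7], "spin": 0},
    {"hand": 55, "dp": [-0.014, -0.002, 0.75], "spin": 0},
    {"hand": 55, "dp": [-0.014, -0.002, 0.765], "spin": 0},
    {"hand": 55, "dp": [-0.014, -0.002, 0.765], "spin": 0},
    {"hand": 0, "dp": [-0.014, -0.002, 0.765], "spin": 0},
    {"hand": 0, "dp": [-0.014, -0.002, 0.765], "spin": 0},
    {"hand": 0, "dp": [-0.014, -0.002, 0.765], "spin": 0},
    {"hand": 0, "dp": [-0.014, -0.002, 0.765], "spin": 0},
    {"hand": 0, "dp": [-0.014, -0.002, 0.765], "spin": 0},
    {"hand": 0, "dp": [-0.014, -0.002, 0.765], "spin": 0},
    {"hand": 0, "dp": [-0.014, -0.002, 0.765], "spin": 0},
    {"hand": 0, "dp": [-0.014, -0.002, 0.765], "spin": 0},
    {"hand": 0, "dp": [-0.014, -0.002, 0.765], "spin": 0},
  ],
  force=60,
)

```text
time: 29.9
ee_pos: [0.4276, -0.3346, -0.001]
eef_rot: [0.635, 0.773, 0.0, 0.0]
ft_force: [0.4, -0.1, 0.8]
width: 0.0111
grip_force: 60.0
```

Run:
```python
from h import *
st=read_state();print(st['ee_pos'],st['width'],st['grip_force'],st['ft_force'])
```

```text
[ 0.42762427 -0.33464974 -0.00101902] 0.011070564522483272 59.99835669994354 [ 0.44556615 -0.10610823  0.83054242]
```

carry_out(
  deltas=[
    {"hand": 0, "dp": [0, 0, -0.06], "spin": 0},
    {"hand": 0, "dp": [0, 0, -0.16], "spin": 0},
    {"hand": 0, "dp": [0, 0, -0.28], "spin": 0},
    {"hand": 0, "dp": [0, 0, -0.4], "spin": 0},
    {"hand": 0, "dp": [0.1, 0.03, -0.5], "spin": 0.078},
    {"hand": 0, "dp": [0.22, 0.06, -0.54], "spin": 0.078},
    {"hand": 0, "dp": [0.36, 0.1, -0.54], "spin": 0.078},
    {"hand": 0, "dp": [0.5, 0.13, -0.54], "spin": 0.078},
    {"hand": 0, "dp": [0.64, 0.17, -0.54], "spin": 0.078},
    {"hand": 0, "dp": [0.75, 0.2, -0.54], "spin": 0.078},
    {"hand": 0, "dp": [0.75, 0.2, -0.54], "spin": 0.078},
    {"hand": 0, "dp": [0.75, 0.2, -0.54], "spin": 0.078},
  ],
)

```text
time: 31.1
ee_pos: [0.4399, -0.1411, 0.1343]
eef_rot: [0.724, 0.689, 0.0, -0.0]
ft_force: [1.0, -0.3, -3.1]
width: 0.0116
grip_force: 60.0
```

Run:
```python
from h import *
st=read_state();print(st['ee_pos'],st['width'],st['ft_force'],st['torque'],st['joint_positions'],plan((0.5225,0.048,0.12),-0.05))
T=camera('top');CT=cal('top')
for c in('orange','blue','green'):
    k=[x for x in blobs(T,c,50)]; print(c,[plane(CT,[a[0]],.038)[0] for a in k])
```

```text
[ 0.43989538 -0.14111168  0.13427437] 0.011632440315273808 [ 0.95021387 -0.27912931 -3.13391432] [-0.13601128  0.04921841  0.01453318] [-0.62373127 -0.02136801  0.84262665  1.99116272  0.01692912  1.16473561
  0.16274717] (array([0.772, 0.293, 0.057]), np.float64(0.0002))
orange [array([0.46562153, 0.05057883, 0.038     ])]
blue [array([0.51561793, 0.04846113, 0.038     ])]
green [array([0.56501055, 0.04505671, 0.038     ])]
```

carry_out(
  deltas=[
    {"hand": 0, "dp": [0.15, 0.05, 0], "spin": 0},
    {"hand": 0, "dp": [0.3, 0.1, 0], "spin": 0},
    {"hand": 0, "dp": [0.45, 0.15, 0], "spin": 0},
    {"hand": 0, "dp": [0.6, 0.22, 0], "spin": 0},
    {"hand": 0, "dp": [0.72, 0.27, 0], "spin": 0},
    {"hand": 0, "dp": [0.772, 0.293, 0], "spin": 0},
    {"hand": 0, "dp": [0.772, 0.293, 0], "spin": 0},
    {"hand": 0, "dp": [0.772, 0.293, 0], "spin": 0},
    {"hand": 0, "dp": [0.772, 0.293, 0.1], "spin": 0},
    {"hand": 0, "dp": [0.772, 0.293, 0.2], "spin": 0},
    {"hand": 0, "dp": [0.772, 0.293, 0.28], "spin": 0},
    {"hand": 0, "dp": [0.772, 0.293, 0.31], "spin": 0},
    {"hand": 0, "dp": [0.772, 0.293, 0.31], "spin": 0},
  ],
)

```text
time: 32.45
ee_pos: [0.5223, 0.0464, 0.056]
eef_rot: [0.725, 0.688, -0.001, -0.0]
ft_force: [0.1, -0.6, -3.6]
width: 0.0111
grip_force: 60.0
```

Run:
```python
from h import *
st=read_state();print(st['ee_pos'],st['ft_force'],st['torque'],plan((0.5225,0.048,0.042),-0.05))
S=camera('scene'); cv2.imwrite('pics/s5.png',cv2.resize(S[180:300,200:360],(800,600),interpolation=cv2.INTER_CUBIC)[:,:,::-1])
```

```text
[0.52230834 0.04643779 0.05603934] [ 0.08511432 -0.55070023 -3.61050056] [-0.09179473  0.10505287 -0.00182936] (array([0.006, 0.001, 0.056]), np.float64(-0.0007))
```

carry_out(
  deltas=[
    {"hand": 0, "dp": [0.005, 0.001, 0.015], "spin": 0},
    {"hand": 0, "dp": [0.005, 0.001, 0.025], "spin": 0},
    {"hand": 0, "dp": [0.005, 0.001, 0.035], "spin": 0},
    {"hand": 0, "dp": [0.005, 0.001, 0.043], "spin": 0},
    {"hand": 0, "dp": [0.005, 0.001, 0.05], "spin": 0},
    {"hand": 0, "dp": [0.005, 0.001, 0.05], "spin": 0},
  ],
)

```text
time: 33.1
ee_pos: [0.5232, 0.0493, 0.0437]
eef_rot: [0.725, 0.689, -0.0, -0.0]
ft_force: [-0.0, 0.1, -4.5]
width: 0.0115
grip_force: 60.0
```

carry_out(
  deltas=[
    {"hand": 0, "dp": [0, 0, 0.006], "spin": 0},
    {"hand": 0, "dp": [0, 0, 0.012], "spin": 0},
    {"hand": 0, "dp": [0, 0, 0.012], "spin": 0},
  ],
)

```text
time: 33.4
ee_pos: [0.5235, 0.0493, 0.0428]
eef_rot: [0.725, 0.689, 0.0, -0.001]
ft_force: [-12.2, -0.7, 24.6]
width: 0.0116
grip_force: 60.0
```

carry_out(
  deltas=[
    {"hand": 0, "dp": [0, 0, -0.006], "spin": 0},
    {"hand": 16, "dp": [0, 0, -0.006], "spin": 0},
    {"hand": 30, "dp": [0, 0, -0.006], "spin": 0},
    {"hand": 40, "dp": [0, 0, -0.006], "spin": 0},
    {"hand": 40, "dp": [0, 0, -0.006], "spin": 0},
    {"hand": 40, "dp": [0, 0, -0.1], "spin": 0},
    {"hand": 40, "dp": [0, 0, -0.3], "spin": 0},
    {"hand": 40, "dp": [0, 0, -0.5], "spin": 0},
    {"hand": 40, "dp": [-0.2, 0, -0.7], "spin": 0},
    {"hand": 40, "dp": [-0.4, -0.2, -0.7], "spin": 0},
    {"hand": 40, "dp": [-0.6, -0.4, -0.7], "spin": 0},
    {"hand": 20, "dp": [-0.8, -0.4, -0.7], "spin": 0},
    {"hand": 0, "dp": [-0.9, -0.4, -0.7], "spin": 0},
    {"hand": 0, "dp": [-0.9, -0.4, -0.7], "spin": 0},
  ],
)

```text
time: 34.8
ee_pos: [0.4104, -0.1747, 0.2162]
eef_rot: [0.726, 0.687, 0.001, -0.0]
ft_force: [1.1, -0.4, 0.2]
width: 0.0231
grip_force: 0.0
```

Run:
```python
from h import *
st=read_state();print(st['ee_pos'],st['ft_force'],st['joint_positions'])
S,T=camera('scene'),camera('top')
o=np.zeros((600,800,3),np.uint8);o[:330,:400]=cv2.resize(S[185:284,215:335],(400,330),interpolation=cv2.INTER_CUBIC)
o[:600,400:]=cv2.resize(T[165:300,220:310],(400,600),interpolation=cv2.INTER_CUBIC);W=camera('wrist');o[330:570,:320]=cv2.resize(W,(320,240))
cv2.imwrite('pics/f1.png',o[:,:,::-1])
for n in('red',): print(blobs(T,n),blobs(S,n))
print([c for c in comps(T.max(2)<40,30)])
```

```text
[ 0.41041504 -0.17466401  0.21623574] [ 1.09601159 -0.37197731  0.21634543] [-0.66333156 -0.20663967  0.87061506  1.91077295  0.15897386  1.36638842
  0.10910619]
[([388.1, 138.7], 1272, [365, 121, 48, 36]), ([255.7, 183.3], 86, [247, 181, 19, 6])] [([317.7, 233.2], 69, [310, 228, 16, 12]), ([227.5, 378.7], 1977, [194, 350, 68, 58])]
[([66.1, 10.4], 1537, [0, 0, 165, 28]), ([164.4, 215.6], 177, [151, 187, 19, 49]), ([376.9, 268.3], 1327, [362, 215, 33, 108]), ([121.7, 224.0], 244, [98, 220, 49, 9]), ([261.0, 244.5], 177, [247, 241, 29, 8])]
```

View pics/f1.png

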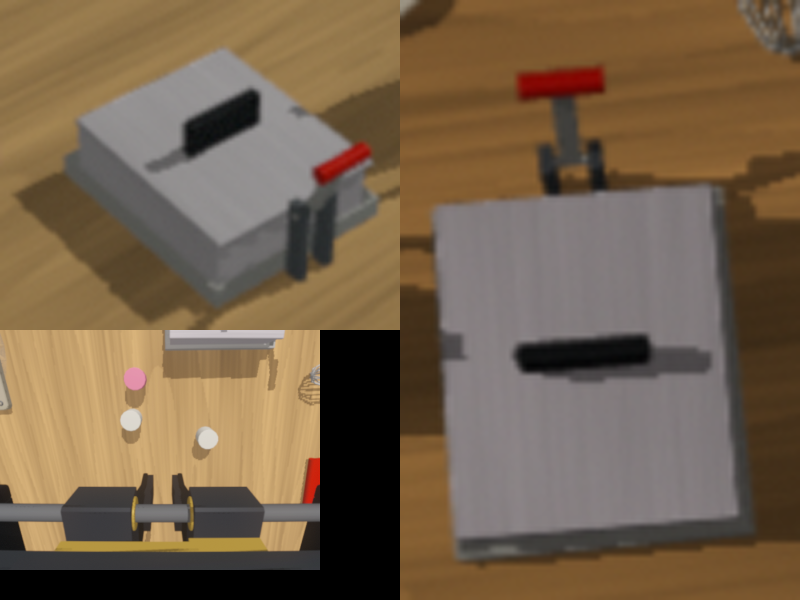

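The lid sits flush on the rim in both views, with the grip bar centred at (582,353) and the red bar at (560,82) still leaning outwards. Next is the clamp.

Run:
```python
from h import *
np.set_printoptions(precision=4,suppress=True)
CS,CT=cal('scene'),cal('top')
print('lid grip',plane(CT,[(261.0,244.5)],.088),'clamp',tri(CS,[(317.7,233.2)],CT,[(255.7,183.3)]))
L=(np.array([(436,206),(716,187),(738,516),(455,536)])+.5)/(400/90)-.5+[220,165]; q=plane(CT,L,.056);print(q,q.mean(0))
print(plan((0.71,0.044,0.17),np.pi/2))
```

```text
lid grip [[0.5198 0.0504 0.088 ]] clamp [[0.6562 0.0454 0.123  0.0021]]
[[ 0.5874 -0.0925  0.056 ]
 [ 0.578  -0.2444  0.056 ]
 [ 0.4018 -0.2261  0.056 ]
 [ 0.4117 -0.0771  0.056 ]] [ 0.4947 -0.16    0.056 ]
(array([0.922, 1.145, 0.186]), np.float64(0.4832))
```

carry_out(
  deltas=[
    {"hand": 0, "dp": [0.3, 0.3, -0.1], "spin": 0.483},
    {"hand": 0, "dp": [0.6, 0.7, -0.1], "spin": 0.483},
    {"hand": 0, "dp": [0.9, 1, -0.1], "spin": 0.483},
    {"hand": 0, "dp": [0.9, 1, -0.1], "spin": 0.483},
    {"hand": 0, "dp": [0.9, 1, -0.1], "spin": 0.483},
    {"hand": 0, "dp": [0.9, 1, -0.1], "spin": 0.483},
    {"hand": 0, "dp": [0.9, 1, -0.1], "spin": 0.483},
    {"hand": 0, "dp": [0.9, 1, -0.1], "spin": 0.483},
    {"hand": 0, "dp": [0.9, 1, -0.1], "spin": 0.483},
    {"hand": 0, "dp": [0.9, 1, -0.1], "spin": 0.483},
    {"hand": 0, "dp": [0.9, 1, -0.1], "spin": 0.483},
    {"hand": 0, "dp": [0.9, 1, -0.1], "spin": 0.483},
    {"hand": 0, "dp": [0.9, 1, -0.1], "spin": 0.483},
  ],
)

```text
time: 36.25
ee_pos: [0.6731, 0.0426, 0.2406]
eef_rot: [1.0, 0.004, -0.0, -0.0]
ft_force: [0.1, -0.9, -0.2]
width: 0.0004
grip_force: 0.0
```

Run:
```python
from h import *
st=read_state();print(st['ee_pos'],st['width'],st['joint_positions'],plan((0.70,0.044,0.083),np.pi/2))
```

```text
[0.67305618 0.04255175 0.24055453] 0.00042933543091648667 [-0.73290225  0.56772549  0.95502979  1.28083669 -0.4555122   1.51479467
 -1.3958546 ] (array([ 0.108, -0.005,  0.63 ]), np.float64(0.0024))
```

carry_out(
  deltas=[
    {"hand": 0, "dp": [0.11, 0, 0.05], "spin": 0},
    {"hand": 0, "dp": [0.11, 0, 0.2], "spin": 0},
    {"hand": 0, "dp": [0.11, 0, 0.35], "spin": 0},
    {"hand": 0, "dp": [0.11, 0, 0.5], "spin": 0},
    {"hand": 0, "dp": [0.11, 0, 0.6], "spin": 0},
    {"hand": 0, "dp": [0.11, 0, 0.63], "spin": 0},
    {"hand": 0, "dp": [0.11, 0, 0.63], "spin": 0},
    {"hand": 0, "dp": [0.05, 0, 0.63], "spin": 0},
    {"hand": 0, "dp": [0, 0, 0.63], "spin": 0},
    {"hand": 0, "dp": [-0.03, 0, 0.63], "spin": 0},
    {"hand": 0, "dp": [-0.06, 0, 0.63], "spin": 0},
    {"hand": 0, "dp": [-0.06, 0, 0.63], "spin": 0},
  ],
)

```text
time: 37.45
ee_pos: [0.6582, 0.0419, 0.0846]
eef_rot: [1.0, 0.002, 0.001, -0.0]
ft_force: [-0.2, 0.7, 0.6]
width: 0.0003
grip_force: 0.4
```

```bash
cat > cl.py <<'E'
from h import *
np.set_printoptions(precision=4,suppress=True)
CS,CT=cal('scene'),cal('top');S,T=camera('scene'),camera('top');st=read_state()
print(st['ee_pos'],st['ft_force'],st['torque'])
b=[x for x in blobs(T,'red',10) if x[1]<400]; a=[x for x in blobs(S,'red',10) if x[1]<400]; print(b,a)
if a and b: print(tri(CS,[a[0][0]],CT,[b[0][0]]))
E
python3 cl.py
```

```text
[0.6582 0.042  0.0837] [0.8943 0.4594 0.5775] [-0.0452  0.0893 -0.0236]
[] []
```

carry_out(
  deltas=[
    {"hand": 0, "dp": [-0.04, 0, 0], "spin": 0},
    {"hand": 0, "dp": [-0.08, 0, 0], "spin": 0},
    {"hand": 0, "dp": [-0.12, 0, 0], "spin": 0},
    {"hand": 0, "dp": [-0.16, 0, 0], "spin": 0},
    {"hand": 0, "dp": [-0.2, 0, 0], "spin": 0},
    {"hand": 0, "dp": [-0.22, 0, 0], "spin": 0},
    {"hand": 0, "dp": [-0.22, 0, 0], "spin": 0},
  ],
)

```text
time: 38.25
ee_pos: [0.6022, 0.0417, 0.0835]
eef_rot: [1.0, 0.002, -0.0, -0.0]
ft_force: [0.1, 0.5, 0.3]
width: 0.0008
grip_force: 0.0
```

```bash
python3 cl.py
```

```text
[0.6027 0.0417 0.0834] [0.2643 0.9928 0.3764] [-0.0316  0.1519  0.0234]
[] [([292.0, 224.4], 20, [290, 222, 5, 6])]
```

carry_out(
  deltas=[
    {"hand": 0, "dp": [0.04, 0, -0.1], "spin": 0},
    {"hand": 0, "dp": [0.04, 0, -0.3], "spin": 0},
    {"hand": 0, "dp": [0.04, 0, -0.5], "spin": 0},
    {"hand": 0, "dp": [-0.05, 0, -0.6], "spin": 0},
    {"hand": 0, "dp": [-0.05, 0, -0.6], "spin": 0},
  ],
)

```text
time: 38.85
ee_pos: [0.5911, 0.0405, 0.2373]
eef_rot: [1.0, 0.001, 0.002, -0.001]
ft_force: [1.0, -1.4, -0.5]
width: 0.0002
grip_force: 0.0
```

```bash
python3 cl.py
python3 - <<'E'
from h import *
st=read_state();W=camera('wrist');C=cal('wrist',st);b=[x for x in blobs(W,'red',40)];print(b,[plane(C,[x[0]],.11) for x in b])
E
```

```text
[0.5906 0.0419 0.2335] [-0.1735  0.3733 -0.1908] [-0.0835  0.168  -0.0483]
[] [([296.3, 222.3], 61, [289, 218, 16, 10])]
[([556.7, 45.2], 138, [552, 22, 8, 35])] [array([[ 0.71830269, -0.1815488 ,  0.11      ]])]
```

Run:
```python
from h import *
C=cal('scene');o,v=rays(C,[(296.3,222.3),(317.7,233.2)])
for u in v: P=o+u*(.0445-o[1])/u[1]; print(P,np.arctan2(P[2]-.063,.629-P[0]))
```

```text
[0.58566322 0.0445     0.11209523] 0.8476170326876125
[0.65834285 0.0445     0.12516593] 2.0118010188813913
```

carry_out(
  deltas=[
    {"hand": 0, "dp": [-0.052, -0.005, 0.15], "spin": 0},
    {"hand": 0, "dp": [-0.052, -0.005, 0.3], "spin": 0},
    {"hand": 0, "dp": [-0.052, -0.005, 0.45], "spin": 0},
    {"hand": 0, "dp": [-0.055, -0.005, 0.54], "spin": 0},
    {"hand": 0, "dp": [-0.07, -0.005, 0.6], "spin": 0},
    {"hand": 0, "dp": [-0.09, -0.005, 0.66], "spin": 0},
    {"hand": 0, "dp": [-0.1, -0.005, 0.7], "spin": 0},
    {"hand": 0, "dp": [-0.1, -0.005, 0.73], "spin": 0},
    {"hand": 0, "dp": [-0.1, -0.005, 0.745], "spin": 0},
    {"hand": 0, "dp": [-0.1, -0.005, 0.745], "spin": 0},
  ],
)

```text
time: 40.0
ee_pos: [0.5659, 0.0426, 0.0469]
eef_rot: [1.0, 0.002, 0.0, 0.0]
ft_force: [1.1, 0.1, -0.7]
width: 0.0008
grip_force: 0.0
```

```bash
python3 cl.py
```

```text
[0.5663 0.0427 0.0476] [0.1549 0.4996 0.0834] [-0.048   0.1679  0.0095]
[] [([296.7, 229.1], 10, [296, 227, 3, 5]), ([286.5, 234.5], 18, [284, 233, 6, 4])]
```

Two red patches now show either side of the finger. No contact force yet, so I'll press down a little further.

carry_out(
  deltas=[
    {"hand": 0, "dp": [0, 0, 0.01], "spin": 0},
    {"hand": 0, "dp": [0, 0, 0.018], "spin": 0},
    {"hand": 0, "dp": [0, 0, 0.018], "spin": 0},
  ],
)

```text
time: 40.4
ee_pos: [0.5662, 0.0427, 0.0435]
eef_rot: [1.0, 0.002, 0.001, -0.0]
ft_force: [-3.0, -0.2, 9.4]
width: 0.0003
grip_force: 4.4
```

carry_out(
  deltas=[
    {"hand": 0, "dp": [0, 0, 0.006], "spin": 0},
    {"hand": 0, "dp": [0, 0, 0.01], "spin": 0},
    {"hand": 0, "dp": [0, 0, 0.01], "spin": 0},
  ],
)

```text
time: 40.7
ee_pos: [0.5664, 0.0428, 0.0429]
eef_rot: [1.0, 0.002, 0.0, -0.001]
ft_force: [-12.9, 0.2, 34.0]
width: 0.0006
grip_force: 17.0
```

```bash
python3 cl.py
```

```text
[0.5665 0.0427 0.0429] [-12.9646   0.6675  33.8208] [0.1335 3.1816 0.0259]
[] [([286.2, 235.5], 15, [284, 234, 6, 4])]
```

carry_out(
  deltas=[
    {"hand": 0, "dp": [0, 0, -0.02], "spin": 0},
    {"hand": 0, "dp": [0, 0, -0.15], "spin": 0},
    {"hand": 0, "dp": [0, 0, -0.35], "spin": 0},
    {"hand": 0, "dp": [0, 0, -0.55], "spin": 0},
    {"hand": 0, "dp": [-0.2, 0.3, -0.7], "spin": 0},
    {"hand": 0, "dp": [-0.3, 0.6, -0.7], "spin": 0},
    {"hand": 0, "dp": [-0.3, 0.8, -0.7], "spin": 0},
    {"hand": 0, "dp": [-0.3, 0.9, -0.7], "spin": 0},
    {"hand": 0, "dp": [-0.3, 0.9, -0.7], "spin": 0},
    {"hand": 0, "dp": [-0.3, 0.9, -0.7], "spin": 0},
  ],
)

```text
time: 41.8
ee_pos: [0.4891, -0.1898, 0.216]
eef_rot: [1.0, -0.003, 0.001, 0.0]
ft_force: [-0.2, 0.7, 0.3]
width: 0.0007
grip_force: 0.0
```

```bash
python3 cl.py
python3 - <<'E'
from h import *
np.set_printoptions(precision=4,suppress=True)
S,T=camera('scene'),camera('top');CS,CT=cal('scene'),cal('top')
for n,I in (('S',S),('T',T)): print(n,[c for c in comps(I.max(2)<40,25)])
print('scraper',[b for b in blobs(T,'red',400)])
a=[x for x in comps(S.max(2)<40,25) if 340<x[0][0]<400 and 120<x[0][1]<170]; print('bar',tri(CS,[a[0][0]],CT,[(121.7,224)]) if a else None)
k=[x for x in comps(T.max(2)<40,60) if 250<x[0][0]<275 and 230<x[0][1]<260]; print('grip',plane(CT,[k[0][0]],.088) if k else None)
E
```

```text
[ 0.491  -0.1838  0.2152] [ 0.4202  0.7278 -0.0127] [-0.0134  0.1545  0.0036]
[([260.4, 227.4], 79, [252, 225, 18, 6])] [([290.5, 232.8], 39, [285, 229, 14, 9])]
[[0.5641 0.0473 0.0626 0.0008]]
S [([116.6, 15.7], 801, [102, 0, 27, 39]), ([201.5, 9.3], 144, [195, 0, 11, 24]), ([183.9, 159.1], 2772, [137, 122, 96, 80]), ([376.2, 144.8], 66, [363, 138, 27, 14]), ([280.9, 221.5], 202, [271, 213, 21, 19])]
T [([66.2, 10.4], 1532, [0, 0, 165, 28]), ([164.5, 215.5], 178, [151, 187, 19, 49]), ([351.9, 224.2], 1428, [331, 196, 43, 55]), ([121.6, 224.0], 243, [98, 220, 49, 9]), ([261.0, 244.5], 177, [247, 241, 29, 8])]
scraper [([385.1, 136.9], 1030, [365, 121, 45, 36])]
bar [[0.5794 0.3299 0.2153 0.0003]]
grip [[0.5198 0.0504 0.088 ]]
```

```bash
python3 -c "
from bench import *
print(close_job())"
```

```text
the job is handed in; nothing more can be done
None
```

I handed the job in at about 42 s, and no verdict came back. By my last measurements all three tins present (orange, blue, green) are in the tray under the seated lid, the red clamp bar is down on the lid at about 0 rad, and the caddy hangs upright on the hook.

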